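# Close and lock a slip-casting mould with its T-key

## Task

Close the plaster knob mould for casting: take the loose upper half and set it gently, natches home, on the lower half that is bedded in the tilted cradle, then take the T-headed steel key from its wooden block, pass it fully home through the slot in both halves and give it a quarter turn so that its head locks underneath. Leave the mould closed and locked, and do not disturb the other things on the bench.

Things in the scene. Friction and masses are not known exactly. Their poses are not given: they have to be found in the camera images.
- mould_lower: Lower half of a white plaster mould, 60 x 146 x 36 mm, fixed in a plywood cradle at a tilt of exactly 30 degrees. Origin: centre of its upper (parting) face, always 100 mm above the bench. Own z: normal of that face, 30 degrees off vertical, leaning down the slope (which faces the robot's left); own x: up the slope, along the 60 mm side; own y: level, along the 146 mm side. Only the natches rise above this face.
- slot (a point): Bottom of the slot in the lower half, on the mould's z axis, 18 mm below the parting face. The slot is 17 mm wide (mould x) and 41 mm long (mould y); below it opens a round turning pocket 48 mm across and 18 mm deep, in which the key's head can turn. Beside the slot lie two round knob cavities, 29 mm across, at mould y = -39 and +39 mm.
- natch_a (a point): Foot of a natch (locating peg, straight for 6 mm, then tapered; 12 mm across at the foot, 6 mm at the top, 10 mm high) on the parting face of the lower half, at mould (x, y) = (14, 61) mm.
- natch_b (a point): Foot of the second, equal natch, at mould (x, y) = (-14, -61) mm.
- cradle: Fixed plywood cradle that carries the lower half, 118 x 150 mm at the foot. Origin: on the bench straight below the centre of the parting face; own z up, own x the uphill heading, own y the mould's y. A wooden lip on its low side stays 16 mm below the parting face.
- mould_cap: Loose upper half of the mould: white plaster block 60 x 146 mm, 28 mm thick, about 0.3 kg, flat on the bench at first. Origin: centre of its underside (parting face); own x along the 60 mm side (hold it across this), own y along the 146 mm side, own z out of its top. Seated when origin and z axis coincide with the lower half's; fits either way round (half turn about z). Two 15 mm pouring gates go through it.
- cap_slot (a point): Mouth of the slot in the upper half: centre of the top of the steel slot plate (34 x 56 mm, 2 mm proud) on its top, 30 mm above its underside. The slot goes right through, 17 mm (own x) by 41 mm (own y). In the underside are two sockets 15 mm across, 12 mm deep, at (x, y) = (14, 61) and (-14, -61) mm, for the natches.
- t_key: Steel T-key, about 0.14 kg, 100 mm long. Origin: on its axis at the underside of its round collar (30 mm across, 5 mm thick); own z toward the handle. Handle: flat wing 10 mm thick (own x), 34 mm wide at the foot, 52 mm at the lobes (own y), from 5 to 38 mm above the origin. Starts upright in the key block, collar on the block's top. Home when the collar rests on the slot plate, 30 mm above the parting face.
- key_head (a point): Middle of the key's T-head, 56 mm below the collar's underside: a bar 34 mm long (own y, the same way as the handle), 12 mm wide, 10 mm thick, on a round shank 10 mm across. It enters with own y along the slot; when home it has 3 mm to spare in the turning pocket, turns freely, and locks with own y at 90 degrees to the slot (either way round); it stays where it is left.
- key_block: Fixed wooden block, 60 x 66 mm on an 80 x 86 mm foot, 72 mm high, with a slot 17 mm (own x) by 41 mm (own y) down its middle in which the key stands. Origin: centre of its underside; own z up.
- clay_ball: Bystander: grey lump of clay, 62 mm across, 54 mm high, nearer the robot than the cradle. Origin: centre of its underside.
- stamp: Bystander: small turned wooden stamp, 26 mm across, 60 mm high, standing nearer the robot. Origin: centre of its underside.
- beaker: Bystander: pale beaker, 70 mm across, 78 mm high, in the back row. Origin: centre of its underside.
- cones: Bystander: pack of three thin upright cones in a clay pat, 22 x 70 mm, 62 mm high, in the back row. Origin: centre of its underside.
- test_jar_a: Bystander: glaze test jar, 49 mm across, 64 mm high, in the back row, the nearer of two to the middle. Origin: centre of its underside.
- test_jar_b: Bystander: glaze test jar like the other, to its right. Origin: centre of its underside.

How it is judged:
By the outcome, as a careful person would: the job done as asked, in the order asked, and still so for the second after the job is handed in, with the robot touching nothing.
It also fails if it takes over 64 s, if anything falls off the work surface, if the arm or the gripper's body presses on something with over 40 N, if the wrist force passes 120 N, or if a joint passes its speed limit or range.

## Robot

A 7-joint arm with a two-finger parallel gripper is mounted at the origin on the work surface; the furniture and walls round the work are solid. World frame = base frame: x ahead of the robot, y to its left, z up, the work surface at z = 0. Lengths are in mm, angles in rad, forces in N, time in s.
With the tool pointing down it reaches from about 425 to 875 mm from the base axis. Payload 4.7 kg.
Tool frame: the origin (TCP) lies at the very end of the fingers, on their centre line; the grasp point (between the pads) lies manip.grip_point_offset behind it (manip.grip_point_offset is the distance from the TCP to the grasp point, in mm); z points along the fingers, y is the line along which they close (so a half turn about z gives the same grasp; the last joint's range is limited). The gripper opens to 85 mm and grips with 20 to 120 N. Pads are 22 mm wide; open, the fingers measure 114 mm over their backs; the gripper's body (76 mm by 85 mm) begins 54 mm behind the grasp point. The pads swing forward as they close: fully open they stand 13 mm farther back than shut.
Start: joints at [-1.09, 0.321, -0.07, 1.45, 0.023, 1.371, -0.057], TCP at [292.549, 580.465, 231.349] pointing down, gripper open.
Joint ranges: [-2.86, 2.86], [-0.3, 2.09], [-1.38, 1.24], [0.06, 2.45], [-1.56, 4.7], [0.09, 2.05], [-2.69, 2.69]. Speed limits (rad/s): [2.57, 2.57, 3.14, 3.14, 3.14, 3.14, 3.14].

## Interface

Orientations are given as a unit quaternion [x, y, z, w].
In Python, from workcell import manip gives the robot as it stands.
- The arm moves only by the tool arm_command, never from a script. Its arguments are lists of equal length, an entry for each row: "slide": the shift along the tool's x, y, z in mm, a list of three; "rot": the turn, a rotation vector about the tool's x, y, z in degrees, a list of three; "hand": the gripper command: -1 is shut, 1 is fully open, values between are in proportion. In form: {"slide": [[dx, dy, dz], ...], "rot": [[wx, wy, wz], ...], "hand": [hand, ...]}. A call has exactly 5 rows; each row is the pose to reach, as a shift and turn from the pose commanded when the call began, along the tool's axes at that moment; what a row does not reach only later rows make up. A row lasts 1/12 s, in which the tool goes at most 41.7 mm and 7.16 degrees, less where a joint would pass 70% of its speed; a pose out of reach is approached as far as the arm can. A call with a gripper value outside its range is refused whole. The fingers move at their own pace and stop on an object; the grip force is fixed at half the most. Time passes only in rows, so rows that repeat a pose let the fingers close, or fill a call up. It gives the time, the measured TCP pose, the force, the opening and the grip force at its end, in the units of the state.
- manip.read_state(): the state, without advancing time (a new reading comes with each control period).
- manip.snapshot(name): name is "scene" or "top"; returns a dict with "image" (420x560x3 uint8, red, green, blue), "fx", "fy", "cx", "cy" (pixels), "D" ([k1, k2, p1, p2, k3] as OpenCV has them; the pictures are not rectified), "R" (3x3) and "t" (3): a world point X has camera coordinates R X + t. Camera axes: x right, y down, z forward; pixel columns grow to the right and rows downward; lengths in mm; the calibration is good to about 2 mm. A picture is of the moment at which its call begins. There is no depth.
- manip.hand_in(): hands the job in; it is judged then, once.
The state is a dict: "t": time; "joints": joint angles; "joint_velocities": joint speeds; "effort": joint torques, N m; "tool_pos": TCP position; "ee_rot": TCP orientation; "contact_force": force on the tool from outside, world axes, zero at the start; "torque": the same for the moment, N m; "gripper_width": opening from 0.0 (shut) to 1.0 (fully open); "finger_force": force on a finger pad.
Only numpy, scipy, OpenCV 4.12 (cv2) and the standard library are available. Lean on these libraries where they do the work, as an engineer would, in place of code of your own. Each camera call takes 0.05 s, during which the arm holds its last target. There are 200 camera calls.

## Working session

There is one attempt and no reset: what is moved stays moved. The work goes in short steps, Python scripts to look and compute and a tool call to move; the robot and the scene stay as the last step left them, time stands still between calls to the robot, and variables do not carry over. Pictures are saved under pics/ and viewed, at most 10 in all, crops included, and the job is handed in when it is done.

Besides the shell and the picture viewer there is one more tool, called after "Emit:" as a command line: name --argument value ..., lists and objects as JSON in quotes. arm_command: Moves the arm, as the interface text tells. Its arguments: {"type":"object","properties":{"slide":{"type":"array","items":{"type":"array","items":{"type":"number"}}},"rot":{"type":"array","items":{"type":"array","items":{"type":"number"}}},"hand":{"type":"array","items":{"type":"number"}}},"required":["slide","rot","hand"]}

```bash
ls; mkdir -p pics; python3 - <<'E'
from workcell import manip
import cv2,pickle
print(manip.grip_point_offset, manip.read_state())
for n in("scene","top"):
    s=manip.snapshot(n);pickle.dump(s,open(n+'0.pkl','wb'))
    cv2.imwrite(f'pics/{n}0.png',cv2.cvtColor(s['image'],cv2.COLOR_RGB2BGR))
    print(n,s['fx'],s['fy'],s['cx'],s['cy'],s['D'],s['R'],s['t'])
E
```

```text
pics
18.700000000000003 {'t': 0.0, 'joints': array([-1.08990518,  0.32183194, -0.07013811,  1.45169364,  0.02261232,
        1.37080632, -0.05687865]), 'joint_velocities': array([ 6.22312328e-04,  7.28125155e-04, -1.10815313e-03,  5.55688850e-04,
       -5.28921578e-04,  1.78860517e-06, -4.03935626e-05]), 'effort': array([ 3.75592208e-04, -4.93583179e+01, -3.82345431e-01, -3.14326715e+01,
        1.28256818e-02,  1.13594267e-02, -8.01539869e-06]), 'tool_pos': array([292.28571981, 579.95977898, 230.2087697 ]), 'ee_rot': array([ 2.31230954e-01,  9.72898399e-01, -9.58946427e-04, -1.79085576e-04]), 'contact_force': array([ 0.16685786, -0.84706009, -0.09910652]), 'torque': array([-0.01712252, -0.03365504,  0.03604263]), 'finger_force': 0.0, 'gripper_width': 0.9961102423627388}
scene 381.4679205310002 381.4679205310002 282.8150780365361 213.14213959896998 [0.01574817 0.         0.         0.         0.        ] [[-0.71112276 -0.70296563  0.01198975]
 [-0.39363504  0.38395689 -0.83524162]
 [ 0.5825426  -0.59867891 -0.54975239]] [363.11747574 267.67162718 627.67597464]
top 432.2617213505753 432.2617213505753 281.4783113738828 208.46089682176128 [-0.08472869  0.          0.          0.          0.        ] [[ 1.39198430e-02 -9.99902919e-01 -6.25708249e-04]
 [-9.89254575e-01 -1.36805173e-02 -1.45561774e-01]
 [ 1.45539082e-01  2.64518179e-03 -9.89348967e-01]] [-10.87569208 489.50228206 851.64780192]
```

View pics/scene0.png

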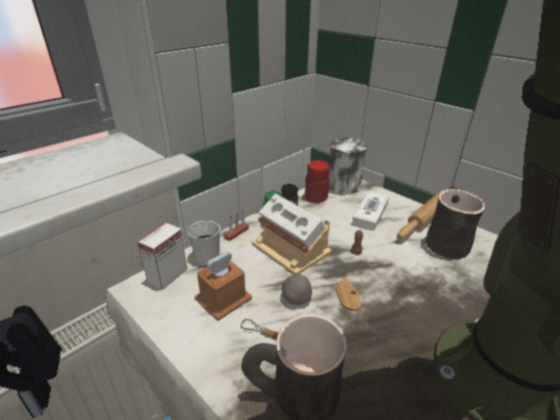

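View pics/top0.png

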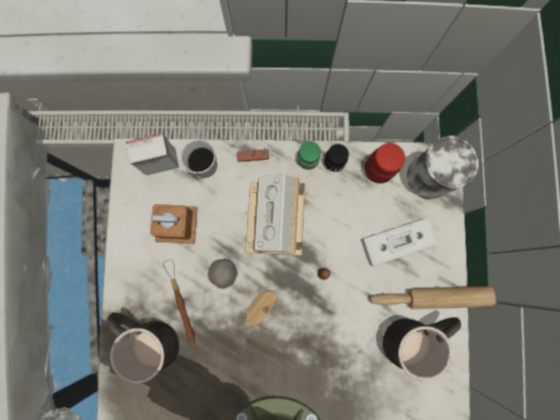

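The top view shows the lower half at about (272,213), the key block at (175,222), the cap at (400,241), the stamp at (324,273) and the clay at (222,273). I'll enlarge those parts.

```bash
cat > h.py <<'E'
import numpy as np,cv2,pickle
from scipy.spatial.transform import Rotation as Ro
def K(s): return np.array([[s['fx'],0,s['cx']],[0,s['fy'],s['cy']],[0,0,1]])
def ray(s,px):
    p=cv2.undistortPoints(np.array(px,float).reshape(-1,1,2),K(s),np.array(s['D'])).reshape(-1,2)
    R=np.array(s['R']);t=np.array(s['t'])
    return -R.T@t, np.c_[p,np.ones(len(p))]@R
def onz(s,px,z):
    c,d=ray(s,px); return c+d*((z-c[2])/d[:,2])[:,None]
def proj(s,X):
    return cv2.projectPoints(np.array(X,float).reshape(-1,1,3),cv2.Rodrigues(np.array(s['R']))[0],np.array(s['t'],float),K(s),np.array(s['D']))[0].reshape(-1,2)
def load(n): return pickle.load(open(n+'.pkl','rb'))
E
python3 - <<'E'
from h import *
t=load('top0')['image'];s=load('scene0')['image']
def c(im,x,y,w,h,f): return cv2.resize(im[y:y+h,x:x+w,::-1],(w*f,h*f),interpolation=cv2.INTER_CUBIC)
# top: mould 240..310 x 165..265 ; cap 355..445x210..270 ; key 145..205 x195..250
im=np.zeros((600,800,3),np.uint8)
im[:600,:390]=c(t,242,165,65,100,6)
im[:300,390:800-10]=c(t,362,215,80,60,5)[:300,:400]
im[300:600,390:690]=c(t,148,197,60,60,5)
cv2.imwrite('pics/topz.png',im)
im=np.zeros((600,800,3),np.uint8)
im[:425,:425]=c(s,250,188,85,85,5)
im[:350,425:800]=c(s,192,248,75,70,5)
im[425:600,:250]=c(s,346,190,50,35,5)
cv2.imwrite('pics/scz.png',im)
E
```

```text
(no output)
```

View pics/topz.png

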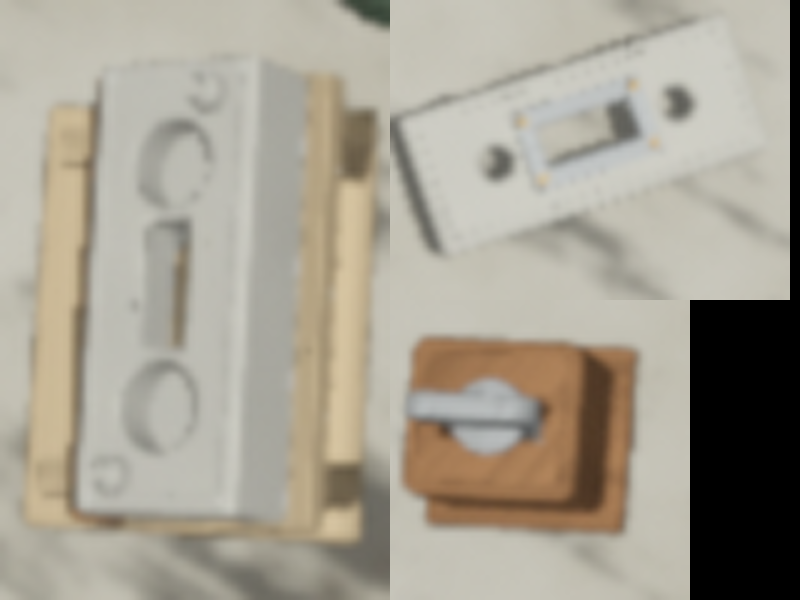

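View pics/scz.png

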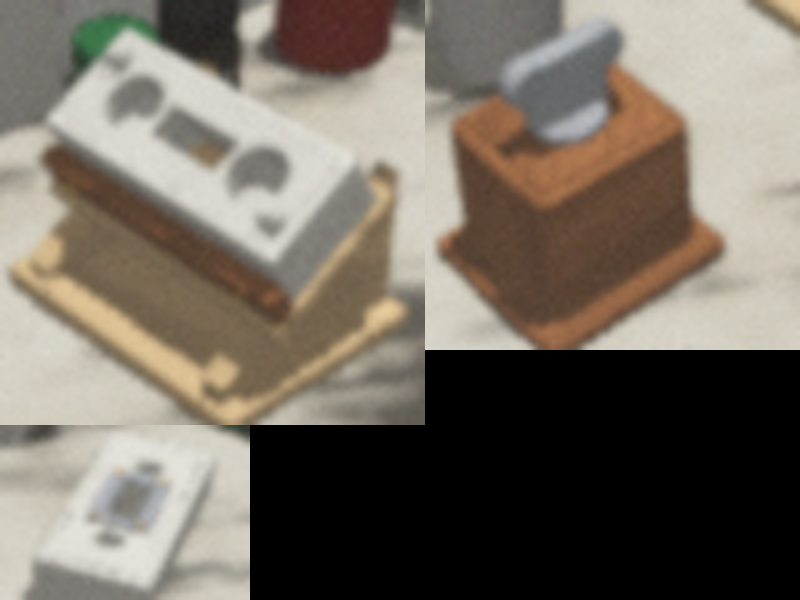

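The zooms show the four parting-face corners, the cap's top-face corners and plate screws, and the collar and handle. Next I cast rays from them.

```bash
cat >> h.py <<'E'
def un(p,ox,oy,f,x0,y0):
    p=np.array(p,float); return (p-[ox,oy]+.5)/f-.5+[x0,y0]
def mframe(yaw):  # yaw: heading of uphill dir
    u=np.array([np.cos(yaw),np.sin(yaw),0]);c,s=np.cos(np.pi/6),.5
    x=u*c+[0,0,s]; z=-u*s+[0,0,c]; return np.c_[x,np.cross(z,x),z]
def face(s,px,off=0,n=6,yaw=-np.pi/2,c=np.array([650.,0,100])):
    # px order: (+x,+y),(-x,+y),(-x,-y),(+x,-y); plane offset off along z
    o,d=ray(s,px)
    for _ in range(30):
        M=mframe(yaw);q=c+M[:,2]*off
        P=o+d*(((q-o)@M[:,2])/(d@M[:,2]))[:,None]
        m=P.mean(0)-M[:,2]*off
        # slide centre along plane to z=100 is fixed; take xy
        c=np.array([m[0],m[1],100.])
        y=(P[0]+P[1]-P[2]-P[3])
        yaw=np.arctan2(y[1],y[0])-np.pi/2
    return P,m,yaw
def flat(s,px,z):
    P=onz(s,px,z); return P
E
python3 - <<'E'
from h import *
T=load('top0');S=load('scene0')
mt=un([(252,58),(103,65),(78,513),(238,515)],0,0,6,242,165)
ms=un([(128,30),(50,118),(275,262),(355,160)],0,0,5,250,188)
for s,p in((T,mt),(S,ms)):
    P,m,yaw=face(s,p)
    print('mould',m.round(1),np.degrees(yaw).round(2),'z',P[:,2].round(1),[np.linalg.norm(P[i]-P[i-1]).round(1) for i in range(4)])
    M=mframe(yaw); print(' loc',((P-m)@M).round(1).tolist())
o,d=ray(T,un([(208,92),(108,476),(187,162),(168,408)],0,0,6,242,165)); P,m,yaw=face(T,mt);M=mframe(yaw)
Q=o+d*(((m-o)@M[:,2])/(d@M[:,2]))[:,None]; print('natch, cav loc',((Q-m)@M).round(1).tolist())
ct=un([(403,118),(722,17),(763,147),(445,252)],390,0,5,362,215)
cs=un([(110,430),(213,455),(150,590),(38,565)],0,425,5,346,190)
pl=un([(519,119),(632,85),(656,145),(543,183)],390,0,5,362,215)
for s,p,z in((T,ct,28),(S,cs,28),(T,pl,30)):
    P=onz(s,p,z);print('cap',P.mean(0).round(1),[np.linalg.norm(P[i]-P[i-1]).round(1) for i in range(4)],P[:,:2].round(0).tolist())
    for a,b in((0,1),(3,2),(0,3),(1,2)): v=P[b]-P[a];print(np.degrees(np.arctan2(v[1],v[0])).round(1),end=' ')
    print()
kt=un([(413,340),(583,350),(575,500),(405,488)],390,300,5,148,197)
ks=un([(456,126),(545,205),(688,122),(603,62)],425,0,5,192,248)
for s,p in((T,kt),(S,ks)):
    P=onz(s,p,72);print('block',P.mean(0).round(1),[np.linalg.norm(P[i]-P[i-1]).round(1) for i in range(4)])
    for a,b in((0,1),(3,2),(0,3),(1,2)): v=P[b]-P[a];print(np.degrees(np.arctan2(v[1],v[0])).round(1),end=' ')
    print()
print('collar',onz(T,un([(487,415)],390,300,5,148,197),77))
h=onz(T,un([(408,408),(540,410)],390,300,5,148,197),105);print('handle',h)
print('clay,stamp',onz(T,[(222,273),(324,273)],40))
E
```

```text
mould [472.9  18.7 100. ] -91.44 z [114.   86.   85.3 114.7] [np.float64(143.8), np.float64(56.2), np.float64(146.0), np.float64(59.0)]
 loc [[28.1, 71.3, 0.0], [-28.1, 73.6, -0.0], [-29.5, -72.4, 0.0], [29.5, -72.5, 0.0]]
mould [474.6  19.3 100. ] -92.78 z [113.9  86.1  86.1 113.9] [np.float64(143.4), np.float64(55.7), np.float64(145.3), np.float64(55.8)]
 loc [[27.8, 72.4, 0.0], [-27.8, 71.9, 0.0], [-27.9, -73.3, -0.0], [27.9, -71.0, -0.0]]
natch, cav loc [[12.4, 61.5, 0.0], [-18.7, -60.6, 0.0], [5.7, 39.3, 0.0], [2.6, -39.2, 0.0]]
cap [ 425.9 -250.5   28. ] [np.float64(57.1), np.float64(141.6), np.float64(56.2), np.float64(140.7)] [[431.0, -175.0], [475.0, -310.0], [421.0, -325.0], [377.0, -192.0]]
-72.1 -71.7 -163.0 -163.9 
cap [ 427.3 -248.6   28. ] [np.float64(150.5), np.float64(58.4), np.float64(145.6), np.float64(56.3)] [[480.0, -309.0], [425.0, -327.0], [376.0, -190.0], [428.0, -168.0]]
-162.4 -157.4 110.4 109.6 
cap [ 425.8 -251.2   30. ] [np.float64(27.8), np.float64(49.7), np.float64(26.4), np.float64(50.1)] [[431.0, -223.0], [446.0, -270.0], [421.0, -280.0], [405.0, -232.0]]
-72.9 -71.3 -160.1 -159.2 
block [457.3 218.6  72. ] [np.float64(58.9), np.float64(68.5), np.float64(59.5), np.float64(67.9)]
-92.6 -93.0 -179.9 179.5 
block [456.  221.6  72. ] [np.float64(63.2), np.float64(57.2), np.float64(65.2), np.float64(50.1)]
178.5 -178.7 -98.8 -92.2 
collar [[458.35907114 220.03404483  77.        ]]
handle [[457.30050657 243.01427509 105.        ]
 [457.29377334 192.23895297 105.        ]]
clay,stamp [[356.46524143 113.41150055  40.        ]
 [359.415225   -91.14453681  40.        ]]
```

Centre and yaw agree to about 2 mm and 1°. I'll refine the edges at sub-pixel level.

```bash
cat >> h.py <<'E'
def edge(s,p,q,w=3.0,n=60):
    g=cv2.GaussianBlur(cv2.cvtColor(s['image'],cv2.COLOR_RGB2GRAY).astype(np.float32),(0,0),.7)
    p,q=np.array(p),np.array(q);u=(q-p)/np.linalg.norm(q-p);v=np.array([-u[1],u[0]])
    a=np.linspace(.12,.88,n)[:,None,None];b=np.arange(-w,w+.01,.25)[None,:,None]
    X=(p+a*(q-p)+b*v).astype(np.float32)
    I=cv2.remap(g,X[...,0],X[...,1],cv2.INTER_LINEAR)
    G=np.gradient(I,axis=1);sg=np.sign(G.mean(0)[np.abs(G.mean(0)).argmax()])
    G=np.clip(G*sg,0,None)**2;G*=np.exp(-b[...,0]**2/(2*2.0**2))
    k=G.argmax(1);pts=X[np.arange(n),k]
    l=cv2.fitLine(pts,cv2.DIST_HUBER,0,.05,.01).ravel();r=np.abs((pts-l[2:])@[-l[1],l[0]])
    pts=pts[r<1.0];l=cv2.fitLine(pts,cv2.DIST_HUBER,0,.05,.01).ravel()
    return l,np.median(r),len(pts)
def quad(s,c,w=3.0):
    L=[edge(s,c[i],c[(i+1)%4],w) for i in range(4)];out=[]
    print('  edge res',[(round(float(r),2),k) for _,r,k in L])
    for i in range(4):
        a,b=L[i-1][0],L[i][0]
        t=np.linalg.solve(np.c_[a[:2],-b[:2]],b[2:]-a[2:]);out.append(a[2:]+t[0]*a[:2])
    return np.array(out)
def ang(P): return [np.degrees(np.arctan2(*(P[b]-P[a])[[1,0]])).round(1) for a,b in((0,1),(3,2),(0,3),(1,2))]
def ln(P): return [np.linalg.norm(P[i]-P[i-1]).round(1) for i in range(4)]
E
python3 - <<'E'
from h import *
T=load('top0');S=load('scene0')
mt=un([(252,58),(103,65),(78,513),(238,515)],0,0,6,242,165)
ms=un([(128,30),(50,118),(275,262),(355,160)],0,0,5,250,188)
for s,p in((T,mt),(S,ms)):
    p2=quad(s,p);print((p2-p).round(1).tolist());P,m,yaw=face(s,p2)
    print('mould',m.round(1),np.degrees(yaw).round(2),ln(P),((P-m)@mframe(yaw)).round(1).tolist())
ct=un([(403,118),(722,17),(763,147),(445,252)],390,0,5,362,215)
cs=un([(110,430),(213,455),(150,590),(38,565)],0,425,5,346,190)
kt=un([(413,340),(583,350),(575,500),(405,488)],390,300,5,148,197)
ks=un([(456,126),(545,205),(688,122),(603,62)],425,0,5,192,248)
for n,s,p,z in(('cap',T,ct,28),('cap',S,cs,28),('block',T,kt,72),('block',S,ks,72)):
    p2=quad(s,p);print((p2-p).round(1).tolist());P=onz(s,p2,z);print(n,P.mean(0).round(1),ln(P),ang(P))
# yellow cradle foot mask, blue-grey key mask
hsv=cv2.cvtColor(T['image'],cv2.COLOR_RGB2HSV)
m=((hsv[...,0]>10)&(hsv[...,0]<25)&(hsv[...,1]>70)).astype(np.uint8); m[:, :240]=0;m[:,312:]=0;m[:160]=0;m[275:]=0
c=np.vstack([k for k in cv2.findContours(m,0,1)[0] if len(k)>8]);r=cv2.minAreaRect(c);P=onz(T,cv2.boxPoints(r),8);print('cradle',P.mean(0),ln(P),ang(P))
E
```

```text
edge res [(0.25, 55), (0.09, 60), (0.16, 60), (0.2, 60)]
[[1.2, -0.9], [0.1, -0.2], [-0.1, -0.6], [-0.2, -0.1]]
mould [473.8  18.3 100. ] -92.02 [np.float64(145.4), np.float64(58.4), np.float64(145.2), np.float64(58.8)] [[29.2, 72.5, 0.0], [-29.2, 72.8, -0.0], [-29.4, -72.4, 0.0], [29.4, -72.9, 0.0]]
  edge res [(0.13, 60), (0.15, 60), (0.1, 60), (0.18, 60)]
[[-0.5, -0.8], [-1.0, 0.5], [-0.5, 0.4], [0.8, -0.5]]
mould [475.3  19.5 100. ] -92.27 [np.float64(146.4), np.float64(59.1), np.float64(145.6), np.float64(58.9)] [[29.6, 73.8, 0.0], [-29.6, 72.2, 0.0], [-29.5, -73.4, -0.0], [29.5, -72.6, -0.0]]
  edge res [(0.18, 60), (0.19, 60), (0.21, 60), (0.18, 60)]
[[-0.8, 0.7], [0.1, -0.4], [0.3, -0.5], [-0.1, 0.8]]
cap [ 425.6 -250.3   28. ] [np.float64(57.8), np.float64(144.1), np.float64(56.1), np.float64(142.4)] [np.float64(-71.5), np.float64(-70.8), np.float64(-161.7), np.float64(-163.5)]
  edge res [(0.25, 60), (0.19, 60), (0.17, 60), (0.24, 54)]
[[0.9, -0.3], [-0.1, 0.4], [0.0, -0.1], [-0.4, -0.9]]
cap [ 427.6 -249.6   28. ] [np.float64(149.5), np.float64(57.1), np.float64(142.7), np
[... 170 characters left out ...]
[0.3, -1.8], [-0.3, 0.3], [-1.1, 0.2]]
block [458.1 219.3  72. ] [np.float64(59.8), np.float64(69.0), np.float64(63.6), np.float64(69.5)] [np.float64(-89.9), np.float64(-93.0), np.float64(178.1), np.float64(178.6)]
  edge res [(0.18, 60), (0.1, 60), (0.1, 60), (0.35, 53)]
[[-1.1, 0.7], [-0.5, 1.1], [0.8, 0.0], [-2.4, -3.3]]
block [458.2 221.7  72. ] [np.float64(68.1), np.float64(58.5), np.float64(68.6), np.float64(62.5)] [np.float64(178.7), np.float64(179.3), np.float64(-88.4), np.float64(-91.8)]
cradle [479.07188131   4.10447675   8.        ] [np.float64(104.5), np.float64(158.2), np.float64(107.1), np.float64(158.1)] [np.float64(0.2), np.float64(-0.7), np.float64(-90.3), np.float64(-90.4)]
```

```bash
cat >> h.py <<'E'
def down(phi):
    p=np.radians(phi);y=np.array([np.cos(p),np.sin(p),0]);z=np.array([0,0,-1.]);return np.c_[np.cross(y,z),y,z]
def st():
    from workcell import manip
    s=manip.read_state();return s,np.array(s['tool_pos']),Ro.from_quat(s['ee_rot']).as_matrix()
def plan(wps):
    s,p,R=st();print('at',p.round(1),'yhead',np.degrees(np.arctan2(R[1,1],R[0,1])).round(1),'j',s['joints'].round(2),'t',round(s['t'],2),'F',s['contact_force'].round(1),'w',round(s['gripper_width'],3),'ff',round(s['finger_force'],1))
    for q,Q in wps:
        q=np.array(q,float);sl=R.T@(q-p);rv=Ro.from_matrix(R.T@Q).as_rotvec(degrees=True)
        print('slide',sl.round(1).tolist(),'|%d|'%np.linalg.norm(sl),'rot',rv.round(1).tolist(),'|%.1f|'%np.linalg.norm(rv));p,R=q,Q
E
python3 -c "
from h import *
plan([((430,440,260),down(52)),((500,270,260),down(38)),((530,75,260),down(20)),((510,-110,260),down(18.9)),((426,-250,160),down(18.9)),((426,-250,60),down(18.9))])"
```

```text
at [292.3 580.  230.3] yhead 63.3 j [-1.09  0.32 -0.07  1.45  0.02  1.37 -0.06] t 0.1 F [ 0.2 -0.7 -0.6] w 1.0 ff 0.0
slide [-186.0, -63.1, -29.5] |198| rot [-0.1, 0.0, 11.3] |11.3|
slide [-159.8, -90.9, 0.0] |183| rot [0.0, 0.0, 14.0] |14.0|
slide [-172.1, -96.4, 0.0] |197| rot [0.0, 0.0, 18.0] |18.0|
slide [-167.0, -82.1, 0.0] |186| rot [0.0, 0.0, 1.1] |1.1|
slide [-105.2, -124.8, 100.0] |191| rot [0.0, 0.0, 0.0] |0.0|
slide [0.0, 0.0, 100.0] |100| rot [0.0, 0.0, 0.0] |0.0|
```

Emit:
arm_command --slide '[[-186, -63, -30], [-186, -63, -30], [-186, -63, -30], [-186, -63, -30], [-186, -63, -30]]' --rot '[[0, 0, 11.3], [0, 0, 11.3], [0, 0, 11.3], [0, 0, 11.3], [0, 0, 11.3]]' --hand '[1, 1, 1, 1, 1]'

```text
t: 0.52
tool_pos: [433.1, 437.0, 261.6]
ee_rot: [0.327, 0.945, -0.0, 0.001]
contact_force: [1.7, -0.4, 0.2]
gripper_width: 0.999
finger_force: 0.0
```

Emit:
arm_command --slide '[[-160, -91, 0], [-160, -91, 0], [-160, -91, 0], [-160, -91, 0], [-160, -91, 0]]' --rot '[[0, 0, 14], [0, 0, 14], [0, 0, 14], [0, 0, 14], [0, 0, 14]]' --hand '[1, 1, 1, 1, 1]'

```text
t: 0.93
tool_pos: [502.9, 262.8, 261.3]
ee_rot: [0.442, 0.897, -0.001, 0.001]
contact_force: [0.3, -1.1, 0.5]
gripper_width: 1.0
finger_force: 0.0
```

Emit:
arm_command --slide '[[-172, -96, 0], [-172, -96, 0], [-172, -96, 0], [-172, -96, 0], [-172, -96, 0]]' --rot '[[0, 0, 18], [0, 0, 18], [0, 0, 18], [0, 0, 18], [0, 0, 18]]' --hand '[1, 1, 1, 1, 1]'

```text
t: 1.35
tool_pos: [530.3, 71.0, 261.2]
ee_rot: [0.575, 0.818, -0.0, 0.0]
contact_force: [-0.2, 0.5, -0.5]
gripper_width: 1.001
finger_force: 0.0
```

Emit:
arm_command --slide '[[-167, -82, 0], [-167, -82, 0], [-167, -82, 0], [-167, -82, 0], [-167, -82, 0]]' --rot '[[0, 0, 1], [0, 0, 1], [0, 0, 1], [0, 0, 1], [0, 0, 1]]' --hand '[1, 1, 1, 1, 1]'

```text
t: 1.77
tool_pos: [508.5, -116.1, 261.4]
ee_rot: [0.584, 0.812, -0.001, 0.001]
contact_force: [-0.0, -0.6, 0.3]
gripper_width: 0.997
finger_force: 0.0
```

```bash
python3 -c "
from h import *
plan([((426,-250,160),down(18.9)),((426,-250,60),down(18.9))])"
```

```text
at [ 508.5 -116.1  261.4] yhead 18.5 j [-0.35  0.02  0.53  1.74 -0.01  1.38  0.51] t 1.77 F [-0.  -0.6  0.3] w 0.997 ff 0.0
slide [-100.6, -120.7, 101.7] |187| rot [-0.0, 0.1, -0.4] |0.4|
slide [0.0, 0.0, 100.0] |100| rot [0.0, 0.0, 0.0] |0.0|
```

Emit:
arm_command --slide '[[-101, -121, 102], [-101, -121, 102], [-101, -121, 102], [-101, -121, 102], [-101, -121, 102]]' --rot '[[0, 0, -0.4], [0, 0, -0.4], [0, 0, -0.4], [0, 0, -0.4], [0, 0, -0.4]]' --hand '[1, 1, 1, 1, 1]'

```text
t: 2.18
tool_pos: [424.1, -247.4, 156.7]
ee_rot: [0.58, 0.814, -0.001, -0.002]
contact_force: [0.1, -0.6, 1.3]
gripper_width: 1.003
finger_force: 0.0
```

Emit:
arm_command --slide '[[0, 0, 25], [0, 0, 50], [0, 0, 75], [0, 0, 100], [0, 0, 100]]' --rot '[[0, 0, 0], [0, 0, 0], [0, 0, 0], [0, 0, 0], [0, 0, 0]]' --hand '[1, 1, 1, 1, 1]'

```text
t: 2.6
tool_pos: [424.8, -242.5, 54.9]
ee_rot: [0.578, 0.816, -0.002, -0.004]
contact_force: [-0.8, -0.1, -0.6]
gripper_width: 1.005
finger_force: 0.0
```

```bash
python3 - <<'E'
from h import *
from workcell import manip
for n in("scene","top"):
    s=manip.snapshot(n);pickle.dump(s,open(n+'1.pkl','wb'))
t=load('top1')['image'];s=load('scene1')['image']
def c(im,x,y,w,h,f): return cv2.resize(im[y:y+h,x:x+w,::-1],(w*f,h*f),interpolation=cv2.INTER_CUBIC)
im=np.zeros((600,800,3),np.uint8)
im[:,:400]=c(t,350,190,100,150,4);im[:,400:]=c(s,330,130,100,150,4)
cv2.imwrite('pics/grasp.png',im)
plan([((426,-250,4),down(18.9))])
E
```

```text
at [ 427.9 -244.1   59. ] yhead 19.3 j [-0.16  0.17  0.68  2.05 -0.13  0.97  0.92] t 2.7 F [ 0.4 -1.1  0. ] w 1.0 ff 0.0
slide [-5.0, -3.6, 55.0] |55| rot [-0.1, -0.1, 0.4] |0.5|
```

View pics/grasp.png

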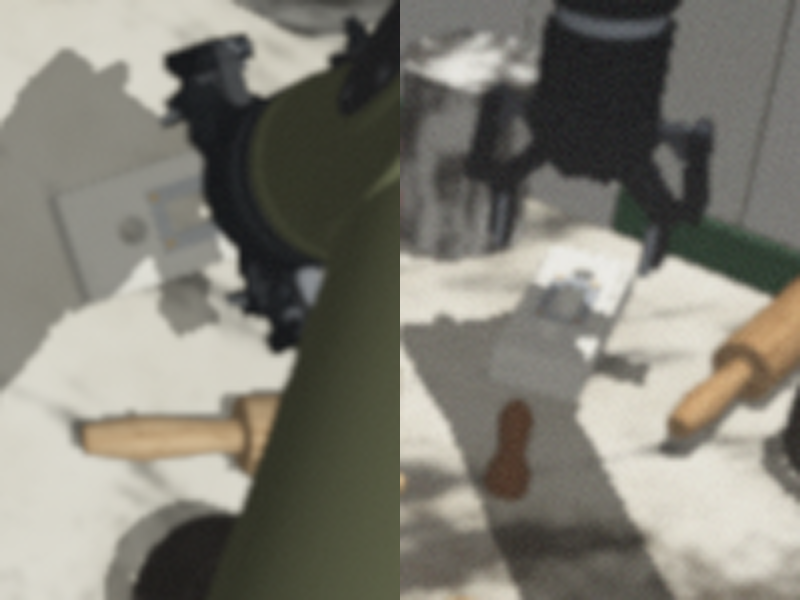

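The gripper straddles the cap, with the fingers on either side of the 60 mm width. I'll descend with the small correction.

Emit:
arm_command --slide '[[-5, -3.6, 5], [-5, -3.6, 17], [-5, -3.6, 29], [-5, -3.6, 40], [-5, -3.6, 40]]' --rot '[[0, 0, 0.4], [0, 0, 0.4], [0, 0, 0.4], [0, 0, 0.4], [0, 0, 0.4]]' --hand '[1, 1, 1, 1, 1]'

```text
t: 3.12
tool_pos: [425.1, -249.2, 16.9]
ee_rot: [0.581, 0.814, -0.001, -0.002]
contact_force: [-1.2, 0.3, -0.1]
gripper_width: 0.999
finger_force: 0.0
```

```bash
python3 -c "
from h import *
plan([((426,-250,4),down(18.9))])"
```

```text
at [ 425.1 -249.2   16.9] yhead 19.0 j [-0.13  0.25  0.66  2.07 -0.2   0.88  0.98] t 3.12 F [-1.2  0.3 -0.1] w 0.999 ff 0.0
slide [-1.1, 0.6, 12.9] |12| rot [-0.2, -0.1, 0.1] |0.2|
```

Emit:
arm_command --slide '[[-1, 0.6, 6], [-1, 0.6, 12.5], [-1, 0.6, 12.5], [-1, 0.6, 12.5], [-1, 0.6, 12.5]]' --rot '[[0, 0, 0], [0, 0, 0], [0, 0, 0], [0, 0, 0], [0, 0, 0]]' --hand '[1, 1, 1, -1, -1]'

```text
t: 3.53
tool_pos: [427.9, -251.0, 7.0]
ee_rot: [0.581, 0.814, 0.0, 0.0]
contact_force: [-0.1, -0.8, 0.4]
gripper_width: 0.747
finger_force: 0.0
```

Emit:
arm_command --slide '[[0, 0, 0], [0, 0, 0], [0, 0, 0], [0, 0, 0], [0, 0, 0]]' --rot '[[0, 0, 0], [0, 0, 0], [0, 0, 0], [0, 0, 0], [0, 0, 0]]' --hand '[-1, -1, -1, -1, -1]'

```text
t: 3.95
tool_pos: [428.4, -251.2, 7.5]
ee_rot: [0.581, 0.814, 0.0, 0.001]
contact_force: [0.0, 0.9, 5.0]
gripper_width: 0.69
finger_force: 65.6
```

```bash
python3 -c "
from h import *
plan([((426,-250,120),down(18.9))])"
```

```text
at [ 428.4 -251.2    7.5] yhead 19.0 j [-0.12  0.27  0.66  2.07 -0.22  0.86  1.  ] t 3.95 F [0.  0.9 5. ] w 0.69 ff 65.6
slide [1.8, -1.7, -112.5] |112| rot [0.1, 0.0, 0.1] |0.1|
```

Emit:
arm_command --slide '[[0, 0, -8], [0, 0, -30], [0, 0, -60], [0, 0, -90], [0, 0, -120]]' --rot '[[0, 0, 0], [0, 0, 0], [0, 0, 0], [0, 0, 0], [0, 0, 0]]' --hand '[-1, -1, -1, -1, -1]'

```text
t: 4.37
tool_pos: [426.6, -250.6, 127.6]
ee_rot: [0.581, 0.814, -0.0, -0.001]
contact_force: [0.9, 0.8, -1.7]
gripper_width: 0.687
finger_force: 65.5
```

```bash
cat >> h.py <<'E'
from scipy.spatial.transform import Slerp
MC=np.array([474.5,18.9,100.]);MY=np.radians(-92.15)
def Rm(flip=False):
    M=mframe(MY);y=M[:,0] if flip else -M[:,0];z=-M[:,2];return np.c_[np.cross(y,z),y,z]
def capT(h,R,off=(1.9,0,7.5),c=MC): return c+mframe(MY)[:,2]*h-R@np.array(off,float)
def sl(A,B,f): return Slerp([0,1],Ro.from_matrix([A,B]))(f).as_matrix()
E
python3 -c "
from h import *
s,p,R=st();G=Rm()
plan([((450,-180,230),sl(R,G,.33)),((470,-60,270),sl(R,G,.66)),((475,40,280),G),(capT(70,G),G)])"
```

```text
at [ 426.6 -250.6  127.6] yhead 18.9 j [-0.19  0.07  0.7   1.98 -0.05  1.11  0.86] t 4.37 F [ 0.9  0.8 -1.7] w 0.687 ff 65.5
slide [59.3, 44.9, -102.4] |126| rot [8.7, -6.0, -22.2] |24.6|
slide [73.5, 85.6, -60.5] |128| rot [8.7, -6.0, -22.2] |24.6|
slide [37.6, 82.4, -43.7] |100| rot [8.9, -6.2, -22.9] |25.3|
slide [-2.2, 71.7, 88.9] |114| rot [0.0, 0.0, 0.0] |0.0|
```

Emit:
arm_command --slide '[[15, 11, -26], [30, 22, -52], [45, 33, -78], [59, 45, -102], [59, 45, -102]]' --rot '[[2.2, -1.5, -5.5], [4.4, -3, -11], [6.6, -4.5, -16.6], [8.7, -6, -22.2], [8.7, -6, -22.2]]' --hand '[-1, -1, -1, -1, -1]'

```text
t: 4.78
tool_pos: [455.7, -174.4, 232.8]
ee_rot: [0.405, 0.91, -0.09, 0.002]
contact_force: [1.8, 1.0, -3.0]
gripper_width: 0.687
finger_force: 65.6
```

Emit:
arm_command --slide '[[18, 21, -15], [36, 42, -30], [54, 64, -45], [73, 86, -60], [73, 86, -60]]' --rot '[[2.2, -1.5, -5.5], [4.4, -3, -11], [6.6, -4.5, -16.6], [8.7, -6, -22.2], [8.7, -6, -22.2]]' --hand '[-1, -1, -1, -1, -1]'

```text
t: 5.2
tool_pos: [473.2, -50.7, 268.0]
ee_rot: [0.214, 0.961, -0.177, -0.002]
contact_force: [0.6, 1.0, -3.3]
gripper_width: 0.683
finger_force: 65.9
```

Emit:
arm_command --slide '[[9, 20, -11], [19, 41, -22], [28, 62, -33], [38, 82, -44], [38, 82, -44]]' --rot '[[2.2, -1.5, -5.5], [4.4, -3, -11], [6.6, -4.5, -16.6], [8.9, -6.2, -22.9], [8.9, -6.2, -22.9]]' --hand '[-1, -1, -1, -1, -1]'

```text
t: 5.62
tool_pos: [475.1, 47.3, 276.3]
ee_rot: [0.009, 0.966, -0.259, -0.004]
contact_force: [-0.1, 1.6, -3.4]
gripper_width: 0.685
finger_force: 66.0
```

```bash
python3 -c "
from h import *
G=Rm()
plan([(capT(70,G),G)])"
```

```text
at [475.1  47.3 276.3] yhead 88.9 j [-0.69  0.07  0.21  1.76  0.44  1.59  1.02] t 5.62 F [-0.1  1.6 -3.4] w 0.685 ff 66.0
slide [-2.9, 63.5, 89.4] |109| rot [0.0, 0.4, 0.9] |1.0|
```

Emit:
arm_command --slide '[[-1, 20, 25], [-2, 42, 52], [-3, 63.5, 75], [-3, 63.5, 89], [-3, 63.5, 89]]' --rot '[[0, 0.4, 0.9], [0, 0.4, 0.9], [0, 0.4, 0.9], [0, 0.4, 0.9], [0, 0.4, 0.9]]' --hand '[-1, -1, -1, -1, -1]'

```text
t: 6.03
tool_pos: [476.9, 47.4, 165.9]
ee_rot: [0.026, 0.965, -0.261, -0.009]
contact_force: [-0.1, -0.8, -3.2]
gripper_width: 0.684
finger_force: 65.9
```

```bash
python3 - <<'E'
from h import *
from workcell import manip
for n in("scene","top"):
    s=manip.snapshot(n);pickle.dump(s,open(n+'2.pkl','wb'))
t=load('top2')['image'];s=load('scene2')['image']
def c(im,x,y,w,h,f): return cv2.resize(im[y:y+h,x:x+w,::-1],(w*f,h*f),interpolation=cv2.INTER_CUBIC)
im=np.zeros((600,800,3),np.uint8)
im[:,:400]=c(t,225,140,100,150,4);im[:480,400:]=c(s,240,150,100,120,4)
cv2.imwrite('pics/hov.png',im)
G=Rm();plan([(capT(30,G),G)])
E
```

```text
at [479.4  48.6 169.5] yhead 86.8 j [-0.68  0.17  0.22  1.87  0.42  1.4   0.91] t 6.13 F [ 0.7 -0.1 -1.9] w 0.684 ff 66.0
slide [1.8, 8.9, 37.6] |38| rot [-0.1, -0.3, -0.9] |1.0|
```

View pics/hov.png

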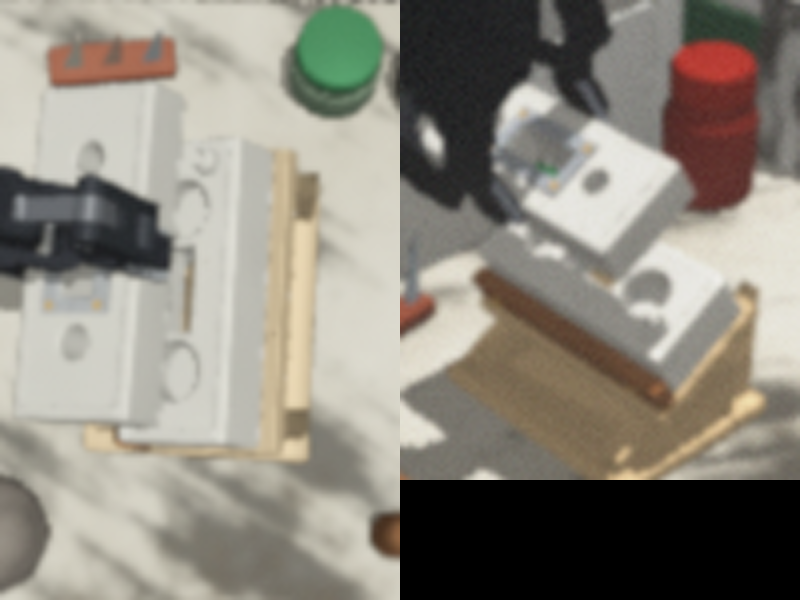

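The cap hovers parallel above the lower half; in the top view its face corners sit near zoom (47,88), (157,85), (122,420) and (17,415). I'll measure it with the same camera as the lower half.

```bash
python3 - <<'E'
from h import *
s,p,R=st();T=load('top2');S=load('scene2')
off=np.array([1.9,0,7.5]);O=p+R@off; zc=-R[:,2]; Q=O+28*zc
def pl(s,px):
    o,d=ray(s,px);return o+d*(((Q-o)@zc)/(d@zc))[:,None]
c=un([(157,85),(47,88),(17,415),(122,420)],0,0,4,225,140)
c2=quad(T,c,2.5);print((c2-c).round(1).tolist());P=pl(T,c2);L=(P-p)@R
print('top cap in tool',L.round(1).tolist(),'centre',L.mean(0).round(1),ln(P))
y=P[0]+P[1]-P[2]-P[3];print('cap y heading',np.degrees(np.arctan2(y[1],y[0])).round(2),'edges',ang(P))
M=mframe(MY);print('cap h rel',((O-MC)@M).round(1),'tool tilt',np.degrees(np.arccos(zc[2])).round(2),'zc in mould',(zc@M).round(4),'toolx in mould',(R[:,0]@M).round(4))
# recheck mould in top2 right/uphill edge and in scene: two right-end corners of cap
e=un([(695,185),(604,275)],400,0,4,240,150);P=pl(S,e);print('scene (-y end) +x,-x corners in tool',((P-p)@R).round(1).tolist())
E
```

```text
edge res [(0.11, 60), (0.43, 40), (0.13, 60), (0.25, 49)]
[[-0.4, -0.7], [0.3, 0.2], [0.2, -0.3], [1.2, 0.1]]
top cap in tool [[-68.8, -32.6, -20.5], [-69.9, 23.6, -20.5], [73.2, 24.9, -20.5], [74.3, -31.3, -20.5]] centre [  2.2  -3.8 -20.5] [np.float64(143.1), np.float64(56.3), np.float64(143.1), np.float64(56.2)]
cap y heading -3.59 edges [np.float64(85.5), np.float64(85.5), np.float64(176.4), np.float64(176.4)]
cap h rel [ 8.9  1.8 67.7] tool tilt 30.13 zc in mould [-0.0023  0.0061  1.    ] toolx in mould [-0.0161 -0.9999  0.0061]
scene (-y end) +x,-x corners in tool [[91.1, -21.0, -20.5], [85.6, 39.7, -20.5]]
```

The arm was still settling between those pictures, so I'll move closer, let it settle and measure again.

Emit:
arm_command --slide '[[1, 5, 10], [1.8, 8.9, 20], [1.8, 8.9, 25], [1.8, 8.9, 25], [1.8, 8.9, 25]]' --rot '[[0, -0.3, -0.9], [0, -0.3, -0.9], [0, -0.3, -0.9], [0, -0.3, -0.9], [0, -0.3, -0.9]]' --hand '[-1, -1, -1, -1, -1]'

```text
t: 6.55
tool_pos: [477.5, 44.4, 143.3]
ee_rot: [0.018, 0.965, -0.26, -0.005]
contact_force: [-1.0, -0.2, -1.8]
gripper_width: 0.685
finger_force: 66.0
```

Emit:
arm_command --slide '[[0, 0, 0], [0, 0, 0], [0, 0, 0], [0, 0, 0], [0, 0, 0]]' --rot '[[0, 0, 0], [0, 0, 0], [0, 0, 0], [0, 0, 0], [0, 0, 0]]' --hand '[-1, -1, -1, -1, -1]'

```text
t: 6.97
tool_pos: [477.7, 44.8, 143.5]
ee_rot: [0.018, 0.966, -0.26, -0.005]
contact_force: [-0.6, -0.2, -2.4]
gripper_width: 0.689
finger_force: 66.0
```

```bash
cat > m3.py <<'E'
from h import *
from workcell import manip
import sys
k=sys.argv[1]
off=np.array([1.9,0,7.5]);M=mframe(MY)
for n in("scene","top"):
    _,p,R=st();s=manip.snapshot(n);pickle.dump(s,open(n+k+'.pkl','wb'))
    O=p+R@off;zc=-R[:,2];Q=O+28*zc
    print(n,p.round(1),'cap rel mould (by TCP)',((O-MC)@M).round(1),'zc',(zc@M).round(4),'toolx',(R[:,0]@M).round(4))
    X=[O+R@np.array(v) for v in((-73,-30,-28),(-73,30,-28),(73,30,-28),(73,-30,-28))]
    c=proj(s,X) # expected corners only seed the edge search
    o=lambda px:(lambda a,d:a+d*(((Q-a)@zc)/(d@zc))[:,None])(*ray(s,px))
    if n=='top':
        c2=quad(s,c,4);P=o(c2);L=(P-p)@R;print((c2-c).round(1).tolist());print(' in tool',L.round(1).tolist(),L.mean(0).round(1),ln(P))
    else:
        a,b,g=[edge(s,c[i],c[j],4) for i,j in((1,2),(2,3),(3,0))]
        print('  res',[(round(float(e[1]),2),e[2]) for e in(a,b,g)])
        def X2(a,b):
            a,b=a[0],b[0];t=np.linalg.solve(np.c_[a[:2],-b[:2]],b[2:]-a[2:]);return a[2:]+t[0]*a[:2]
        c2=np.array([X2(a,b),X2(b,g)]);print((c2-c[2:]).round(1).tolist());print(' in tool',((o(c2)-p)@R).round(1).tolist(),'expect (74.9,30),(74.9,-30)')
E
python3 m3.py 3; python3 -c "
from h import *
G=Rm();plan([(capT(20,G),G)])"
```

```text
scene [477.7  44.8 143.5] cap rel mould (by TCP) [-0.8  0.4 43.2] zc [-1.5e-03 -8.0e-04  1.0e+00] toolx [ 8.e-04 -1.e+00 -8.e-04]
  res [(0.68, 35), (0.01, 60), (0.27, 52)]
[[-0.9, -0.4], [-1.1, -0.3]]
 in tool [[72.6, 30.2, -20.5], [72.4, -29.6, -20.5]] expect (74.9,30),(74.9,-30)
top [477.7  44.8 143.5] cap rel mould (by TCP) [-0.8  0.3 43.2] zc [-1.6e-03 -6.0e-04  1.0e+00] toolx [ 9.e-04 -1.e+00 -6.e-04]
  edge res [(0.19, 60), (1.24, 27), (0.05, 56), (0.29, 45)]
[[0.9, -3.4], [-1.9, -3.8], [2.8, -1.0], [0.1, -1.0]]
 in tool [[-77.1, -31.4, -20.5], [-78.7, 34.8, -20.5], [73.0, 24.1, -20.5], [73.2, -30.1, -20.5]] [ -2.4  -0.6 -20.5] [np.float64(150.3), np.float64(66.2), np.float64(152.1), np.float64(54.2)]
at [477.7  44.8 143.4] yhead 87.9 j [-0.68  0.19  0.21  1.91  0.43  1.34  0.91] t 7.07 F [-0.6 -0.3 -2. ] w 0.684 ff 66.0
slide [0.3, -0.8, 23.1] |23| rot [-0.1, 0.0, 0.1] |0.1|
```

Emit:
arm_command --slide '[[1, -0.4, 6], [2, -0.8, 14], [2, -0.8, 22], [2, -0.8, 28], [2, -0.8, 28]]' --rot '[[0, 0, 0], [0, 0, 0], [0, 0, 0], [0, 0, 0], [0, 0, 0]]' --hand '[-1, -1, -1, -1, -1]'

```text
t: 7.48
tool_pos: [473.9, 28.5, 118.1]
ee_rot: [0.018, 0.965, -0.26, -0.006]
contact_force: [0.1, -0.2, -2.6]
gripper_width: 0.688
finger_force: 66.0
```

```bash
cat >> h.py <<'E'
def rel(off):
    s,p,R=st();M=mframe(MY);print('rel mould',((p+R@np.array(off,float)-MC)@M).round(2),'zc',(-R[:,2]@M).round(4),'tx',(R[:,0]@M).round(4),'F mould',(s['contact_force']@M).round(1),'T',s['torque'].round(2),'w',round(s['gripper_width'],3))
E
python3 -c "
from h import *
rel((.2,0,7.5))
from workcell import manip
manip.snapshot('top');rel((.2,0,7.5))
G=Rm();plan([(capT(6,G,(.2,0,7.5)),G)])"
```

```text
rel mould [ 0.79 -1.22 12.93] zc [-0.0035  0.0026  1.    ] tx [ 9.0e-04 -1.0e+00  2.6e-03] F mould [-1.1  0.1 -2.3] T [ 0.75 -0.01 -0.02] w 0.688
rel mould [ 0.54 -0.77 13.79] zc [-0.003   0.0016  1.    ] tx [ 9.0e-04 -1.0e+00  1.6e-03] F mould [-1.1 -0.2 -2.1] T [ 0.83 -0.05  0.08] w 0.684
at [474.3  29.1 118.7] yhead 87.9 j [-0.66  0.2   0.22  1.95  0.44  1.28  0.91] t 7.53 F [-0.2 -0.1 -2.4] w 0.684 ff 66.0
slide [-0.8, 0.5, 7.8] |7| rot [-0.2, -0.1, 0.1] |0.2|
```

Emit:
arm_command --slide '[[-0.4, 0.4, 1.5], [-0.4, 0.4, 3], [-0.4, 0.4, 4.5], [-0.4, 0.4, 6], [-0.4, 0.4, 6]]' --rot '[[-0.2, 0, 0], [-0.2, 0, 0], [-0.2, 0, 0], [-0.2, 0, 0], [-0.2, 0, 0]]' --hand '[-1, -1, -1, -1, -1]'

```text
t: 7.95
tool_pos: [475.3, 27.2, 114.0]
ee_rot: [0.018, 0.966, -0.258, -0.005]
contact_force: [0.5, 0.3, -2.6]
gripper_width: 0.687
finger_force: 66.0
```

```bash
python3 -c "
from h import *
rel((.2,0,7.5))"
```

```text
rel mould [-0.25  0.26  8.81] zc [ 1.6e-03 -2.0e-04  1.0e+00] tx [ 1.e-03 -1.e+00 -2.e-04] F mould [-1.5  0.5 -2.1] T [ 0.78 -0.01 -0.02] w 0.687
```

Emit:
arm_command --slide '[[0, 0, 1], [0, 0, 2], [0, 0, 3], [0, 0, 4], [0, 0, 4]]' --rot '[[0.1, 0, 0], [0.1, 0, 0], [0.1, 0, 0], [0.1, 0, 0], [0.1, 0, 0]]' --hand '[-1, -1, -1, -1, -1]'

```text
t: 8.37
tool_pos: [475.0, 25.3, 110.5]
ee_rot: [0.018, 0.966, -0.259, -0.005]
contact_force: [-0.3, 0.5, -2.2]
gripper_width: 0.687
finger_force: 66.0
```

```bash
python3 -c "
from h import *
rel((.2,0,7.5))"
```

```text
rel mould [-0.3   0.05  4.75] zc [-1.e-04  3.e-04  1.e+00] tx [ 1.1e-03 -1.0e+00  3.0e-04] F mould [-1.5 -0.4 -1.7] T [ 0.88  0.08 -0.1 ] w 0.687
```

No contact, and well aligned with the natches entering. I'll keep going gently.

Emit:
arm_command --slide '[[0, 0, 0.8], [0, 0, 1.6], [0, 0, 2.4], [0, 0, 3.2], [0, 0, 3.2]]' --rot '[[0, 0, 0], [0, 0, 0], [0, 0, 0], [0, 0, 0], [0, 0, 0]]' --hand '[-1, -1, -1, -1, -1]'

```text
t: 8.78
tool_pos: [474.8, 23.8, 107.7]
ee_rot: [0.018, 0.966, -0.259, -0.005]
contact_force: [-2.0, -0.3, -2.5]
gripper_width: 0.687
finger_force: 66.1
```

```bash
python3 -c "
from h import *
rel((.2,0,7.5))"
```

```text
rel mould [-0.37 -0.05  1.61] zc [-1.e-04  4.e-04  1.e+00] tx [ 1.1e-03 -1.0e+00  4.0e-04] F mould [-0.9 -2.  -2.4] T [ 0.88  0.42 -0.27] w 0.687
```

Emit:
arm_command --slide '[[0, 0, 0.5], [0, 0, 1], [0, 0, 1.5], [0, 0, 2], [0, 0, 2]]' --rot '[[0, 0, 0], [0, 0, 0], [0, 0, 0], [0, 0, 0], [0, 0, 0]]' --hand '[-1, -1, -1, -1, -1]'

```text
t: 9.2
tool_pos: [474.7, 23.1, 106.6]
ee_rot: [0.018, 0.966, -0.259, -0.005]
contact_force: [-5.5, 2.2, 3.1]
gripper_width: 0.691
finger_force: 66.8
```

```bash
python3 -c "
from h import *
rel((.2,0,7.5))"
```

```text
rel mould [-0.36 -0.12  0.31] zc [-1.e-04  4.e-04  1.e+00] tx [ 1.1e-03 -1.0e+00  4.0e-04] F mould [-0.2 -5.6  3.7] T [ 0.64  0.96 -0.52] w 0.691
```

Emit:
arm_command --slide '[[0.5, 0, 0], [1, 0, 0.3], [1, 0, 0.6], [1, 0, 0.9], [1, 0, 0.9]]' --rot '[[0, 0, 0], [0, 0, 0], [0, 0, 0], [0, 0, 0], [0, 0, 0]]' --hand '[-1, -1, -1, -1, -1]'

```text
t: 9.62
tool_pos: [474.8, 23.1, 106.6]
ee_rot: [0.017, 0.966, -0.259, -0.004]
contact_force: [-4.9, 3.4, 7.6]
gripper_width: 0.686
finger_force: 67.3
```

```bash
python3 -c "
from h import *
rel((.2,0,7.5))"
```

```text
rel mould [-0.35 -0.09  0.28] zc [ 4.0e-04 -1.8e-03  1.0e+00] tx [ 0.001  -1.     -0.0018] F mould [ 1.  -5.   8.2] T [ 0.38  1.01 -0.48] w 0.686
```

The contact force is rising and the height has stopped changing, so the cap is seated. Releasing.

Emit:
arm_command --slide '[[0, 0, 0], [0, 0, 0], [0, 0, 0], [0, 0, 0], [0, 0, 0]]' --rot '[[0, 0, 0], [0, 0, 0], [0, 0, 0], [0, 0, 0], [0, 0, 0]]' --hand '[0.5, 0.7, 1, 1, 1]'

```text
t: 10.03
tool_pos: [474.4, 22.1, 105.3]
ee_rot: [0.018, 0.966, -0.259, -0.005]
contact_force: [-0.0, 0.5, -0.9]
gripper_width: 1.0
finger_force: 0.0
```

Emit:
arm_command --slide '[[0, 0, -10], [0, 0, -40], [0, 0, -80], [0, 0, -120], [0, 0, -130]]' --rot '[[0, 0, 0], [0, 0, 0], [0, 0, 0], [0, 0, 0], [0, 0, 0]]' --hand '[1, 1, 1, 1, 1]'

```text
t: 10.45
tool_pos: [478.9, 92.1, 223.4]
ee_rot: [0.016, 0.967, -0.256, -0.001]
contact_force: [0.1, 0.1, 0.8]
gripper_width: 1.001
finger_force: 0.0
```

```bash
python3 -c "
from h import *
G=Rm();s,p,R=st();D=down(-3.5+5)
plan([((480,150,270),sl(R,D,.33)),((475,200,270),sl(R,D,.67)),((458,220,240),D)])"
```

```text
at [478.9  92.1 223.4] yhead 87.9 j [-0.73  0.15  0.18  1.78  0.41  1.52  0.91] t 10.45 F [0.1 0.1 0.8] w 1.001 ff 0.0
slide [0.4, 27.3, -69.1] |74| rot [-7.7, 7.5, 27.9] |29.9|
slide [29.4, 37.2, -16.7] |50| rot [-8.0, 7.7, 28.7] |30.8|
slide [28.5, -0.3, 27.9] |39| rot [-7.7, 7.5, 27.9] |29.9|
```

Emit:
arm_command --slide '[[0, 7, -17], [0, 14, -34], [0, 20, -52], [0, 27, -69], [0, 27, -69]]' --rot '[[-1.9, 1.9, 6.9], [-3.8, 3.7, 13.9], [-5.8, 5.6, 20.9], [-7.7, 7.5, 27.9], [-7.7, 7.5, 27.9]]' --hand '[1, 1, 1, 1, 1]'

```text
t: 10.87
tool_pos: [480.3, 147.3, 267.0]
ee_rot: [0.268, 0.946, -0.183, -0.002]
contact_force: [0.3, 0.1, 0.6]
gripper_width: 1.002
finger_force: 0.0
```

Emit:
arm_command --slide '[[7, 9, -4], [15, 18, -8], [22, 27, -12], [29, 37, -17], [29, 37, -17]]' --rot '[[-1.9, 1.9, 6.9], [-3.8, 3.7, 13.9], [-5.8, 5.6, 20.9], [-8, 7.7, 28.7], [-8, 7.7, 28.7]]' --hand '[1, 1, 1, 1, 1]'

```text
t: 11.28
tool_pos: [473.7, 195.9, 264.0]
ee_rot: [0.504, 0.858, -0.096, -0.002]
contact_force: [-0.7, 0.8, 1.7]
gripper_width: 0.998
finger_force: 0.0
```

Emit:
arm_command --slide '[[7, 0, 7], [14, 0, 14], [21, 0, 21], [28, 0, 28], [28, 0, 28]]' --rot '[[-1.9, 1.9, 6.9], [-3.8, 3.7, 13.9], [-5.8, 5.6, 20.9], [-7.7, 7.5, 28], [-7.7, 7.5, 28]]' --hand '[1, 1, 1, 1, 1]'

```text
t: 11.7
tool_pos: [455.3, 213.4, 232.3]
ee_rot: [0.701, 0.714, -0.006, -0.001]
contact_force: [-0.2, -0.4, -0.1]
gripper_width: 1.005
finger_force: 0.0
```

```bash
python3 - <<'E'
from h import *
from workcell import manip
plan([((458,220,150),down(-1)),((458,220,82),down(-1))])
for n in("scene","top"):
    s=manip.snapshot(n);pickle.dump(s,open(n+'4.pkl','wb'))
t=load('top4')['image'];s=load('scene4')['image']
def c(im,x,y,w,h,f): return cv2.resize(im[y:y+h,x:x+w,::-1],(w*f,h*f),interpolation=cv2.INTER_CUBIC)
im=np.zeros((600,800,3),np.uint8)
im[:,:400]=c(t,225,150,80,120,5);im[:600,400:]=c(s,240,150,80,120,5)
cv2.imwrite('pics/seat.png',im)
E
```

```text
at [455.3 213.4 232.3] yhead 1.0 j [-0.76  0.01  0.27  1.81 -0.    1.34 -0.47] t 11.7 F [-0.2 -0.4 -0.1] w 1.005 ff 0.0
slide [7.1, 3.7, 82.2] |82| rot [-0.5, 0.4, 2.1] |2.2|
slide [0.0, 0.0, 68.0] |68| rot [0.0, 0.0, 0.0] |0.0|
```

View pics/seat.png

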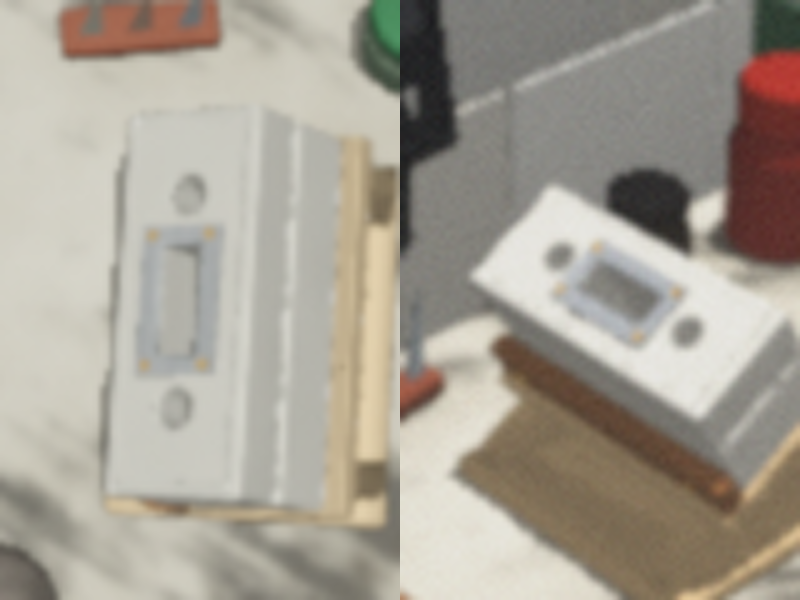

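The cap sits flush and parallel on the lower half. The plate screws are near top-zoom (153,234), (208,232), (202,364) and (145,365); I'll take the slot mouth from them and check the fit.

```bash
python3 - <<'E'
from h import *
T=load('top4');S=load('scene4')
M=mframe(MY)
for n,s,px,off in(('top corners',T,un([(250,105),(130,115),(107,495),(238,500)],0,0,5,225,150),28),('scene corners',S,un([(553,185),(470,278),(703,417),(785,315)],400,0,5,240,150),28)):
    c=quad(s,px);print((c-px).round(1).tolist());P,m,y=face(s,c,off);print(n,m.round(1),np.degrees(y).round(2),ln(P))
for n,s,px in(('top screws',T,un([(208,232),(153,234),(145,365),(202,364)],0,0,5,225,150)),('scene screws',S,un([(598,246),(560,289),(637,337),(677,293)],400,0,5,240,150))):
    P,m,y=face(s,px,30);print(n,m.round(1),np.degrees(y).round(2),ln(P))
# key handle/collar in unobstructed pictures: done; stamp etc untouched
E
```

```text
edge res [(0.23, 60), (0.3, 60), (0.08, 60), (0.22, 60)]
[[2.3, -0.6], [-1.5, -0.4], [-2.0, -0.5], [0.4, 0.1]]
top corners [473.6  20.6 100. ] -92.21 [np.float64(146.0), np.float64(61.7), np.float64(144.7), np.float64(62.5)]
  edge res [(0.2, 60), (0.11, 60), (0.11, 60), (0.19, 56)]
[[0.1, -0.4], [-0.4, -0.1], [-0.6, 0.7], [0.9, -0.5]]
scene corners [474.7  20.4 100. ] -92.1 [np.float64(144.7), np.float64(58.9), np.float64(145.7), np.float64(58.5)]
top screws [473.8  20.3 100. ] -91.81 [np.float64(48.8), np.float64(24.3), np.float64(49.2), np.float64(24.9)]
scene screws [475.9  20.7 100. ] -93.41 [np.float64(50.2), np.float64(25.7), np.float64(49.4), np.float64(25.5)]
```

Emit:
arm_command --slide '[[3, 2, 20], [7, 3.7, 40], [7, 3.7, 60], [7, 3.7, 80], [7, 3.7, 80]]' --rot '[[-0.5, 0.4, 2], [-0.5, 0.4, 2], [-0.5, 0.4, 2], [-0.5, 0.4, 2], [-0.5, 0.4, 2]]' --hand '[1, 1, 1, 1, 1]'

```text
t: 12.22
tool_pos: [458.7, 219.8, 150.4]
ee_rot: [0.711, 0.703, -0.003, -0.0]
contact_force: [-0.8, -0.6, -0.6]
gripper_width: 1.0
finger_force: 0.0
```

Emit:
arm_command --slide '[[0, 0, 0], [0, 0, 0], [0, 0, 0], [0, 0, 0], [0, 0, 0]]' --rot '[[0, 0, 0], [0, 0, 0], [0, 0, 0], [0, 0, 0], [0, 0, 0]]' --hand '[0.2, 0, 0, 0, 0]'

```text
t: 12.63
tool_pos: [461.2, 221.5, 155.2]
ee_rot: [0.712, 0.702, 0.002, 0.0]
contact_force: [0.7, 0.2, 0.0]
gripper_width: 0.499
finger_force: 0.0
```

```bash
python3 - <<'E'
from h import *
from workcell import manip
plan([((458.2,220.3,82),down(-1))])
for n in("scene","top"):
    s=manip.snapshot(n);pickle.dump(s,open(n+'5.pkl','wb'))
t=load('top5')['image'];s=load('scene5')['image']
def c(im,x,y,w,h,f): return cv2.resize(im[y:y+h,x:x+w,::-1],(w*f,h*f),interpolation=cv2.INTER_CUBIC)
im=np.zeros((600,800,3),np.uint8)
im[:500,:400]=c(t,140,180,80,100,5);im[:600,400:]=c(s,190,200,80,120,5)
cv2.imwrite('pics/key.png',im)
E
```

```text
at [461.2 221.5 155.2] yhead -0.9 j [-0.75  0.07  0.27  1.9  -0.02  1.16 -0.49] t 12.63 F [0.7 0.2 0. ] w 0.499 ff 0.0
slide [-1.4, -3.2, 73.2] |73| rot [0.2, -0.1, 0.1] |0.2|
```

View pics/key.png

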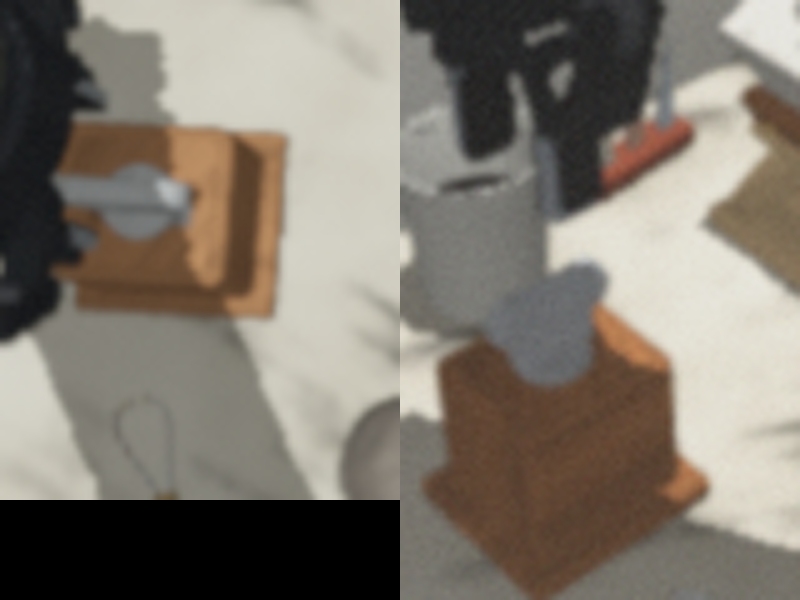

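The fingers straddle the key's wing (top zoom ~(120,195)) with the right orientation. Descending.

Emit:
arm_command --slide '[[-1.4, -3, 15], [-1.4, -3, 30], [-1.4, -3, 45], [-1.4, -3, 58], [-1.4, -3, 58]]' --rot '[[0.2, 0, 0], [0.2, 0, 0], [0.2, 0, 0], [0.2, 0, 0], [0.2, 0, 0]]' --hand '[0, 0, 0, 0, 0]'

```text
t: 13.15
tool_pos: [455.9, 218.9, 93.8]
ee_rot: [0.713, 0.702, -0.003, -0.002]
contact_force: [0.3, -0.1, -0.9]
gripper_width: 0.501
finger_force: 0.0
```

```bash
python3 -c "
from h import *
plan([((458.2,220.3,81),down(-1))])"
```

```text
at [455.9 218.9  93.8] yhead -0.9 j [-0.75  0.14  0.27  1.97 -0.04  1.05 -0.48] t 13.15 F [ 0.3 -0.1 -0.9] w 0.501 ff 0.0
slide [1.4, 2.4, 12.8] |13| rot [-0.3, 0.1, 0.1] |0.4|
```

Emit:
arm_command --slide '[[0.5, 0.5, 6], [0.5, 0.8, 14], [0.5, 0.8, 14], [0.5, 0.8, 14], [0.5, 0.8, 14]]' --rot '[[0, 0, 0], [0, 0, 0], [0, 0, 0], [0, 0, 0], [0, 0, 0]]' --hand '[0, 0, 0, 0, 0]'

```text
t: 13.57
tool_pos: [458.7, 220.5, 82.6]
ee_rot: [0.713, 0.702, -0.0, -0.001]
contact_force: [1.0, 0.3, -0.4]
gripper_width: 0.497
finger_force: 0.0
```

```bash
python3 -c "
from h import *
plan([((458.2,220.3,81),down(-1))])"
```

```text
at [458.7 220.5  82.6] yhead -0.9 j [-0.74  0.15  0.26  1.98 -0.05  1.02 -0.47] t 13.57 F [ 1.   0.3 -0.4] w 0.497 ff 0.0
slide [-0.2, -0.5, 1.6] |1| rot [-0.1, -0.1, 0.1] |0.2|
```

Emit:
arm_command --slide '[[0, -0.5, 1], [0, -0.5, 1], [0, -0.5, 1], [0, -0.5, 1], [0, -0.5, 1]]' --rot '[[0, 0, 0], [0, 0, 0], [0, 0, 0], [0, 0, 0], [0, 0, 0]]' --hand '[-0.4, -0.6, -1, -1, -1]'

```text
t: 13.98
tool_pos: [458.3, 220.6, 81.6]
ee_rot: [0.713, 0.702, 0.0, -0.001]
contact_force: [-0.8, -0.6, 2.1]
gripper_width: 0.109
finger_force: 59.3
```

Emit:
arm_command --slide '[[0, 0, 0], [0, 0, 0], [0, 0, 0], [0, 0, 0], [0, 0, 0]]' --rot '[[0, 0, 0], [0, 0, 0], [0, 0, 0], [0, 0, 0], [0, 0, 0]]' --hand '[-1, -1, -1, -1, -1]'

```text
t: 14.4
tool_pos: [458.3, 220.6, 81.6]
ee_rot: [0.713, 0.702, 0.0, -0.001]
contact_force: [0.4, 0.4, 5.0]
gripper_width: 0.107
finger_force: 59.7
```

```bash
python3 -c "
from h import *
plan([((458.2,220.3,180),down(-1))])"
```

```text
at [458.3 220.6  81.6] yhead -0.9 j [-0.74  0.15  0.26  1.98 -0.05  1.02 -0.47] t 14.4 F [0.4 0.4 5. ] w 0.107 ff 59.7
slide [-0.1, -0.2, -98.4] |98| rot [-0.1, -0.1, 0.1] |0.2|
```

Emit:
arm_command --slide '[[0, 0, -10], [0, 0, -30], [0, 0, -55], [0, 0, -80], [0, 0, -105]]' --rot '[[0, 0, 0], [0, 0, 0], [0, 0, 0], [0, 0, 0], [0, 0, 0]]' --hand '[-1, -1, -1, -1, -1]'

```text
t: 14.82
tool_pos: [457.0, 219.5, 186.6]
ee_rot: [0.713, 0.701, -0.002, -0.001]
contact_force: [-0.8, 0.5, -1.7]
gripper_width: 0.103
finger_force: 59.2
```

```bash
python3 -c "
from h import *
s,p,R=st();G=Rm();c=np.array([474.3,19.7,100.])
Z=mframe(MY)[:,2]
plan([((475,200,260),sl(R,G,.33)),((480,150,290),sl(R,G,.67)),(c+Z*(30+66+40+9.6),G)])"
```

```text
at [457.  219.5 186.6] yhead -0.9 j [-0.76  0.04  0.27  1.87 -0.01  1.24 -0.5 ] t 14.82 F [-0.8  0.5 -1.7] w 0.103 ff 59.2
slide [-19.3, 18.0, -73.5] |78| rot [7.7, -7.7, -28.5] |30.6|
slide [-49.0, -23.2, -22.0] |58| rot [8.0, -7.9, -29.4] |31.5|
slide [-21.2, -24.1, 79.8] |86| rot [7.7, -7.7, -28.5] |30.6|
```

Emit:
arm_command --slide '[[-4, 4, -18], [-9, 9, -36], [-14, 13, -55], [-19, 18, -73], [-19, 18, -73]]' --rot '[[1.9, -1.9, -7], [3.8, -3.8, -14.2], [5.8, -5.8, -21.3], [7.7, -7.7, -28.5], [7.7, -7.7, -28.5]]' --hand '[-1, -1, -1, -1, -1]'

```text
t: 15.23
tool_pos: [477.7, 201.1, 261.9]
ee_rot: [0.513, 0.853, -0.094, -0.001]
contact_force: [-0.2, -0.2, -1.8]
gripper_width: 0.106
finger_force: 59.4
```

Emit:
arm_command --slide '[[-12, -6, -5], [-24, -12, -11], [-36, -17, -16], [-49, -23, -22], [-49, -23, -22]]' --rot '[[1.9, -1.9, -7], [3.8, -3.8, -14.2], [5.8, -5.8, -21.3], [8, -7.9, -29.4], [8, -7.9, -29.4]]' --hand '[-1, -1, -1, -1, -1]'

```text
t: 15.65
tool_pos: [481.1, 149.0, 289.9]
ee_rot: [0.272, 0.944, -0.185, -0.003]
contact_force: [0.1, 0.2, -1.3]
gripper_width: 0.106
finger_force: 59.4
```

Emit:
arm_command --slide '[[-5, -6, 15], [-10, -12, 30], [-15, -18, 50], [-20, -24, 65], [-20, -24, 75]]' --rot '[[1.9, -1.9, -7], [3.8, -3.8, -14.2], [5.8, -5.8, -21.3], [7.7, -7.7, -28.5], [7.7, -7.7, -28.5]]' --hand '[-1, -1, -1, -1, -1]'

```text
t: 16.07
tool_pos: [475.8, 94.7, 227.5]
ee_rot: [0.017, 0.966, -0.259, -0.006]
contact_force: [-0.3, -0.1, -2.6]
gripper_width: 0.104
finger_force: 59.4
```

```bash
python3 -c "
from h import *
G=Rm();c=np.array([474.3,19.7,100.]);Z=mframe(MY)[:,2]
plan([(c+Z*(30+61+8+9.6),G)])"
```

```text
at [475.8  94.7 227.5] yhead 88.0 j [-0.73  0.15  0.18  1.77  0.4   1.54  0.91] t 16.07 F [-0.3 -0.1 -2.6] w 0.104 ff 59.4
slide [-1.3, -1.2, 39.3] |39| rot [-0.0, -0.0, 0.2] |0.2|
```

Emit:
arm_command --slide '[[-0.5, -0.5, 10], [-1.3, -1.2, 22], [-1.3, -1.2, 34], [-1.3, -1.2, 34], [-1.3, -1.2, 34]]' --rot '[[0, 0, 0.2], [0, 0, 0.2], [0, 0, 0.2], [0, 0, 0.2], [0, 0, 0.2]]' --hand '[-1, -1, -1, -1, -1]'

```text
t: 16.48
tool_pos: [478.3, 77.2, 200.2]
ee_rot: [0.022, 0.966, -0.258, -0.004]
contact_force: [-0.0, -0.2, -2.0]
gripper_width: 0.104
finger_force: 59.2
```

Emit:
arm_command --slide '[[0, 0, 0], [0, 0, 0], [0, 0, 0], [0, 0, 0], [0, 0, 0]]' --rot '[[0, 0, 0], [0, 0, 0], [0, 0, 0], [0, 0, 0], [0, 0, 0]]' --hand '[-1, -1, -1, -1, -1]'

```text
t: 16.9
tool_pos: [478.5, 78.2, 200.7]
ee_rot: [0.021, 0.966, -0.257, -0.003]
contact_force: [-1.0, 0.2, -1.2]
gripper_width: 0.107
finger_force: 59.2
```

```bash
cat >> h.py <<'E'
def relk(c=(474.3,19.7,100.)):
    s,p,R=st();M=mframe(MY);print('key origin-30 rel slot',((p+R@np.array([0,0,9.6])-np.array(c))@M-[0,0,30]).round(2),'zc',(-R[:,2]@M).round(4),'tx',(R[:,0]@M).round(3),'F mould',(s['contact_force']@M).round(1),'T mould',(s['torque']@M).round(2),'w',round(s['gripper_width'],3),'j7',s['joints'][6].round(2),'t',round(s['t'],2))
E
python3 - <<'E'
from h import *
from workcell import manip
relk()
_,p,R=st();pickle.dump((p,R),open('pose6.pkl','wb'))
for n in("scene","top"):
    s=manip.snapshot(n);pickle.dump(s,open(n+'6.pkl','wb'))
    for nm,v in(('collar',(0,0,9.6)),('head',(0,0,65.6)),('head+',(17,0,65.6)),('head-',(-17,0,65.6)),('tip',(0,0,70.6))): print(n,nm,proj(s,p+R@np.array(v,float)).round(1))
t=load('top6')['image'];s=load('scene6')['image']
def c(im,x,y,w,h,f): return cv2.resize(im[y:y+h,x:x+w,::-1],(w*f,h*f),interpolation=cv2.INTER_CUBIC)
im=np.zeros((600,800,3),np.uint8)
im[:600,:400]=c(t,225,165,50,75,8);im[:600,400:]=c(s,250,170,50,75,8)
cv2.imwrite('pics/ins.png',im)
E
```

```text
key origin-30 rel slot [-0.48  2.04 76.95] zc [ 0.0033 -0.0023  1.    ] tx [-0.006 -1.    -0.002] F mould [-0.8 -1.  -0.9] T mould [0.02 0.72 0.01] w 0.107 j7 0.91 t 16.9
scene collar [[269.5 186.4]]
scene head [[279.6 202.2]]
scene head+ [[285.1 205.5]]
scene head- [[274.2 199.1]]
scene tip [[280.4 203.6]]
top collar [[235.5 200.9]]
top head [[253.8 206. ]]
top head+ [[253.2 215.4]]
top head- [[254.4 196.8]]
top tip [[255.3 206.5]]
```

View pics/ins.png

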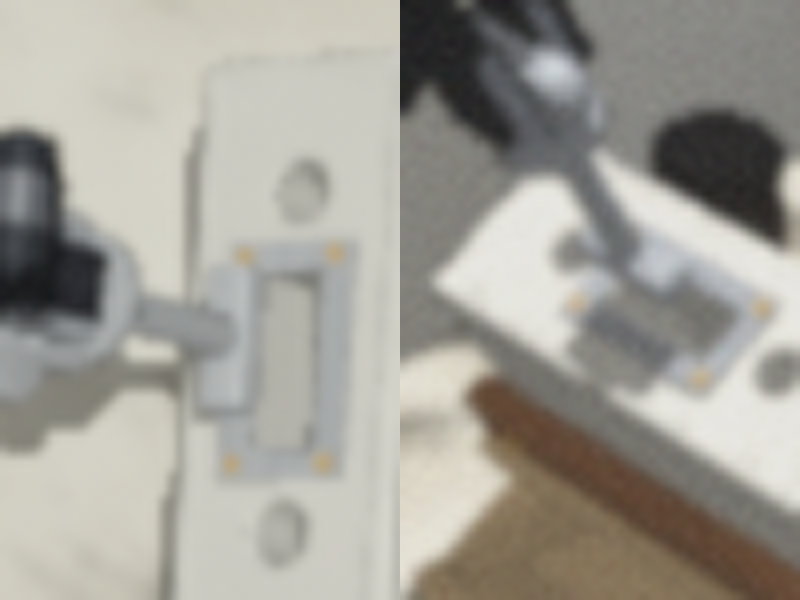

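The head bar (top zoom centre ~(222,338)) lies parallel to the slot, about 1.5 mm toward tool +x of nominal. I'll lower it into the slot mouth.

Emit:
arm_command --slide '[[1, -0.4, 7], [1, -0.4, 14], [1, -0.4, 20], [1, -0.4, 26], [1, -0.4, 26]]' --rot '[[-0.1, 0.2, -0.3], [-0.1, 0.2, -0.3], [-0.1, 0.2, -0.3], [-0.1, 0.2, -0.3], [-0.1, 0.2, -0.3]]' --hand '[-1, -1, -1, -1, -1]'

```text
t: 17.42
tool_pos: [476.0, 63.3, 176.7]
ee_rot: [0.019, 0.966, -0.257, -0.007]
contact_force: [0.9, -0.5, -2.0]
gripper_width: 0.108
finger_force: 59.3
```

```bash
python3 -c "
from h import *
relk()"
```

```text
key origin-30 rel slot [5.200e-01 1.000e-02 4.864e+01] zc [0.003  0.0044 1.    ] tx [-0.001 -1.     0.004] F mould [-0.6  0.9 -1.9] T mould [-0.02  0.73 -0.04] w 0.108 j7 0.91 t 17.42
```

In the slot with no contact. Continuing.

Emit:
arm_command --slide '[[0, 0.3, 3], [0, 0.3, 6], [0, 0.3, 9], [0, 0.3, 12], [0, 0.3, 12]]' --rot '[[0, 0, 0], [0, 0, 0], [0, 0, 0], [0, 0, 0], [0, 0, 0]]' --hand '[-1, -1, -1, -1, -1]'

```text
t: 17.83
tool_pos: [476.4, 58.6, 167.0]
ee_rot: [0.019, 0.966, -0.257, -0.006]
contact_force: [-0.4, -1.2, -1.2]
gripper_width: 0.104
finger_force: 59.3
```

```bash
python3 -c "
from h import *
relk()"
```

```text
key origin-30 rel slot [-0.22  0.62 37.93] zc [0.0041 0.0025 1.    ] tx [-0.001 -1.     0.002] F mould [ 0.4 -0.4 -1.6] T mould [-0.02  0.75 -0.01] w 0.104 j7 0.91 t 17.83
```

Emit:
arm_command --slide '[[0.3, -0.3, 3], [0.3, -0.3, 7], [0.3, -0.3, 11], [0.3, -0.3, 15], [0.3, -0.3, 15]]' --rot '[[-0.2, 0, 0], [-0.2, 0, 0], [-0.2, 0, 0], [-0.2, 0, 0], [-0.2, 0, 0]]' --hand '[-1, -1, -1, -1, -1]'

```text
t: 18.25
tool_pos: [475.5, 50.5, 153.8]
ee_rot: [0.019, 0.967, -0.255, -0.006]
contact_force: [-0.1, -0.1, -1.5]
gripper_width: 0.104
finger_force: 59.3
```

```bash
python3 -c "
from h import *
relk()"
```

```text
key origin-30 rel slot [ 0.12  0.   22.46] zc [0.0072 0.0032 1.    ] tx [-0.001 -1.     0.003] F mould [-0.7 -0.1 -1.4] T mould [-0.    0.7  -0.03] w 0.104 j7 0.91 t 18.25
```

Emit:
arm_command --slide '[[0, 0, 3], [0, 0, 7], [0, 0, 10], [0, 0, 14], [0, 0, 14]]' --rot '[[0.3, 0.1, 0], [0.3, 0.1, 0], [0.3, 0.1, 0], [0.3, 0.1, 0], [0.3, 0.1, 0]]' --hand '[-1, -1, -1, -1, -1]'

```text
t: 18.67
tool_pos: [475.3, 43.7, 141.7]
ee_rot: [0.019, 0.966, -0.258, -0.007]
contact_force: [-1.1, -0.4, -0.6]
gripper_width: 0.104
finger_force: 59.3
```

```bash
python3 -c "
from h import *
relk()"
```

```text
key origin-30 rel slot [0.01 0.06 8.59] zc [0.002  0.0047 1.    ] tx [-0.001 -1.     0.005] F mould [ 0.  -1.  -0.7] T mould [-0.02  0.71 -0.05] w 0.104 j7 0.91 t 18.67
```

Emit:
arm_command --slide '[[0, 0, 1.5], [0, 0, 3], [0, 0, 4.5], [0, 0, 6.5], [0, 0, 6.5]]' --rot '[[0, 0.2, 0], [0, 0.2, 0], [0, 0.2, 0], [0, 0.2, 0], [0, 0.2, 0]]' --hand '[-1, -1, -1, -1, -1]'

```text
t: 19.08
tool_pos: [475.5, 40.9, 136.5]
ee_rot: [0.02, 0.966, -0.257, -0.008]
contact_force: [0.0, 0.6, -1.6]
gripper_width: 0.103
finger_force: 59.3
```

Emit:
arm_command --slide '[[0, 0, 0.4], [0, 0, 0.8], [0, 0, 1.2], [0, 0, 1.6], [0, 0, 1.6]]' --rot '[[0, 0, 0], [0, 0, 0], [0, 0, 0], [0, 0, 0], [0, 0, 0]]' --hand '[-1, -1, -1, -1, -1]'

```text
t: 19.5
tool_pos: [475.6, 40.4, 135.4]
ee_rot: [0.019, 0.966, -0.257, -0.008]
contact_force: [0.3, -0.1, -2.1]
gripper_width: 0.11
finger_force: 59.3
```

```bash
python3 -c "
from h import *
relk()"
```

```text
key origin-30 rel slot [-0.26  0.45  1.43] zc [0.0028 0.007  1.    ] tx [-0.001 -1.     0.007] F mould [-0.9  0.3 -1.8] T mould [-0.02  0.72 -0.05] w 0.11 j7 0.91 t 19.5
```

Emit:
arm_command --slide '[[0, 0, 0.4], [0, 0, 0.8], [0, 0, 1.2], [0, 0, 1.6], [0, 0, 1.6]]' --rot '[[0.1, -0.3, 0], [0.1, -0.3, 0], [0.1, -0.3, 0], [0.1, -0.3, 0], [0.1, -0.3, 0]]' --hand '[-1, -1, -1, -1, -1]'

```text
t: 19.92
tool_pos: [475.6, 39.7, 134.1]
ee_rot: [0.019, 0.966, -0.258, -0.006]
contact_force: [-0.1, -0.3, -0.9]
gripper_width: 0.103
finger_force: 59.4
```

```bash
python3 -c "
from h import *
relk()"
```

```text
key origin-30 rel slot [-0.29  0.5  -0.09] zc [0.0012 0.0017 1.    ] tx [-0.001 -1.     0.002] F mould [-0.2 -0.1 -0.9] T mould [-0.05  0.77  0.03] w 0.103 j7 0.91 t 19.92
```

Emit:
arm_command --slide '[[0, 0, 0.4], [0, 0, 0.8], [0, 0, 1.2], [0, 0, 1.5], [0, 0, 1.5]]' --rot '[[0, -0.1, 0], [0, -0.1, 0], [0, -0.1, 0], [0, -0.1, 0], [0, -0.1, 0]]' --hand '[-1, -1, -1, -1, -1]'

```text
t: 20.33
tool_pos: [475.6, 39.7, 134.0]
ee_rot: [0.018, 0.966, -0.258, -0.004]
contact_force: [-4.1, 3.3, 8.0]
gripper_width: 0.103
finger_force: 60.8
```

```bash
python3 -c "
from h import *
relk()"
```

```text
key origin-30 rel slot [-0.35  0.58 -0.18] zc [ 1.4e-03 -6.0e-04  1.0e+00] tx [-0.001 -1.    -0.001] F mould [ 1.3 -4.2  8.5] T mould [-0.85  0.2   0.06] w 0.103 j7 0.91 t 20.33
```

The collar is resting on the plate at the home height. I'll ease the pressure and turn it a quarter.

Emit:
arm_command --slide '[[0, 0, -0.8], [0, 0, -0.8], [0, 0, -0.8], [0, 0, -0.8], [0, 0, -0.8]]' --rot '[[0, 0, 5], [0, 0, 11], [0, 0, 17], [0, 0, 23], [0, 0, 29]]' --hand '[-1, -1, -1, -1, -1]'

```text
t: 20.75
tool_pos: [476.6, 39.7, 134.0]
ee_rot: [0.262, 0.93, -0.25, 0.062]
contact_force: [1.5, 1.4, 1.0]
gripper_width: 0.106
finger_force: 59.9
```

```bash
python3 -c "
from h import *
relk()"
```

```text
key origin-30 rel slot [-0.39  1.58 -0.13] zc [ 0.0019 -0.0025  1.    ] tx [-0.49  -0.872 -0.001] F mould [-0.8  1.4  1.6] T mould [0.22 0.59 0.01] w 0.106 j7 0.4 t 20.75
```

Emit:
arm_command --slide '[[0.5, -0.3, 0], [1, -0.6, 0], [1, -0.6, 0], [1, -0.6, 0], [1, -0.6, 0]]' --rot '[[0, 0, 6], [0, 0, 12], [0, 0, 18], [0, 0, 24], [0, 0, 30]]' --hand '[-1, -1, -1, -1, -1]'

```text
t: 21.17
tool_pos: [475.4, 39.7, 134.0]
ee_rot: [0.494, 0.83, -0.226, 0.124]
contact_force: [0.8, 1.1, 1.2]
gripper_width: 0.103
finger_force: 59.9
```

```bash
python3 -c "
from h import *
relk()
M=mframe(MY);x=-M[:,0];z=-M[:,2];G=np.c_[x,np.cross(z,x),z]
plan([(np.array([474.3,19.7,100])+M[:,2]*39.4,G)])"
```

```text
key origin-30 rel slot [-0.37  0.35 -0.12] zc [ 0.0018 -0.0024  1.    ] tx [-0.86 -0.51  0.  ] F mould [-0.4  0.8  1.6] T mould [0.11 0.52 0.03] w 0.103 j7 -0.12 t 21.17
at [475.4  39.7 134. ] yhead 25.1 j [-0.75  0.19  0.3   1.93  0.42  1.31 -0.12] t 21.17 F [0.8 1.1 1.2] w 0.103 ff 59.9
slide [-0.1, -0.5, 0.1] |0| rot [0.2, -0.1, 30.6] |30.7|
```

Emit:
arm_command --slide '[[0, 0, 0], [0, 0, 0], [0, 0, 0], [0, 0, 0], [0, 0, 0]]' --rot '[[0, 0, 7], [0, 0, 14], [0, 0, 21], [0, 0, 28], [0, 0, 30.5]]' --hand '[-1, -1, -1, -1, -1]'

```text
t: 21.58
tool_pos: [475.3, 39.7, 134.0]
ee_rot: [0.695, 0.671, -0.185, 0.18]
contact_force: [1.0, 2.1, 2.0]
gripper_width: 0.106
finger_force: 59.9
```

Emit:
arm_command --slide '[[0, 0, 0], [0, 0, 0], [0, 0, 0], [0, 0, 0], [0, 0, 0]]' --rot '[[0, 0, 0], [0, 0, 0], [0, 0, 0], [0, 0, 0], [0, 0, 0]]' --hand '[-1, -1, -1, -1, -1]'

```text
t: 22.0
tool_pos: [475.2, 39.8, 133.9]
ee_rot: [0.693, 0.673, -0.186, 0.179]
contact_force: [2.5, 3.1, 4.3]
gripper_width: 0.106
finger_force: 60.3
```

```bash
python3 -c "
from h import *
relk()"
```

```text
key origin-30 rel slot [-0.46  0.17 -0.16] zc [ 0.0019 -0.002   1.    ] tx [-1.    -0.008  0.002] F mould [-0.6  2.4  5.3] T mould [0.43 0.58 0.05] w 0.106 j7 -0.64 t 22.0
```

Turned to within 0.5° of 90°. Releasing and backing off along the tool axis.

Emit:
arm_command --slide '[[0, 0, 0], [0, 0, 0], [0, 0, 0], [0, 0, 0], [0, 0, 0]]' --rot '[[0, 0, 0], [0, 0, 0], [0, 0, 0], [0, 0, 0], [0, 0, 0]]' --hand '[-0.5, -0.3, 0, 0, 0]'

```text
t: 22.42
tool_pos: [473.9, 38.8, 133.1]
ee_rot: [0.693, 0.673, -0.187, 0.178]
contact_force: [0.5, 0.0, 1.0]
gripper_width: 0.493
finger_force: 0.0
```

Emit:
arm_command --slide '[[0, 0, -8], [0, 0, -30], [0, 0, -60], [0, 0, -95], [0, 0, -130]]' --rot '[[0, 0, 0], [0, 0, 0], [0, 0, 0], [0, 0, 0], [0, 0, 0]]' --hand '[0, 0, 0, 0, 0]'

```text
t: 22.83
tool_pos: [476.3, 104.6, 247.7]
ee_rot: [0.693, 0.673, -0.187, 0.178]
contact_force: [0.9, 0.8, -0.1]
gripper_width: 0.5
finger_force: 0.0
```

Emit:
arm_command --slide '[[-25, 0, -20], [-50, 0, -40], [-75, 0, -50], [-75, 0, -50], [-75, 0, -50]]' --rot '[[0, 0, 0], [0, 0, 0], [0, 0, 0], [0, 0, 0], [0, 0, 0]]' --hand '[0, 0, 0, 0, 0]'

```text
t: 23.25
tool_pos: [476.3, 63.7, 328.4]
ee_rot: [0.694, 0.672, -0.185, 0.178]
contact_force: [-0.5, 0.4, -1.0]
gripper_width: 0.501
finger_force: 0.0
```

```bash
python3 - <<'E'
from h import *
from workcell import manip
relk()
for n in("scene","top"):
    s=manip.snapshot(n);pickle.dump(s,open(n+'7.pkl','wb'))
t=load('top7')['image'];s=load('scene7')['image']
def c(im,x,y,w,h,f): return cv2.resize(im[y:y+h,x:x+w,::-1],(w*f,h*f),interpolation=cv2.INTER_CUBIC)
im=np.zeros((600,800,3),np.uint8)
im[:600,:400]=c(t,220,150,100,150,4);im[:600,400:]=c(s,240,150,80,120,5)
cv2.imwrite('pics/end.png',im)
E
```

```text
key origin-30 rel slot [ 76.02   0.34 180.23] zc [ 0.0037 -0.0015  1.    ] tx [-1.    -0.005  0.004] F mould [-0.9 -0.5 -0.7] T mould [-0.03  0.54  0.03] w 0.501 j7 -0.53 t 23.25
```

View pics/end.png

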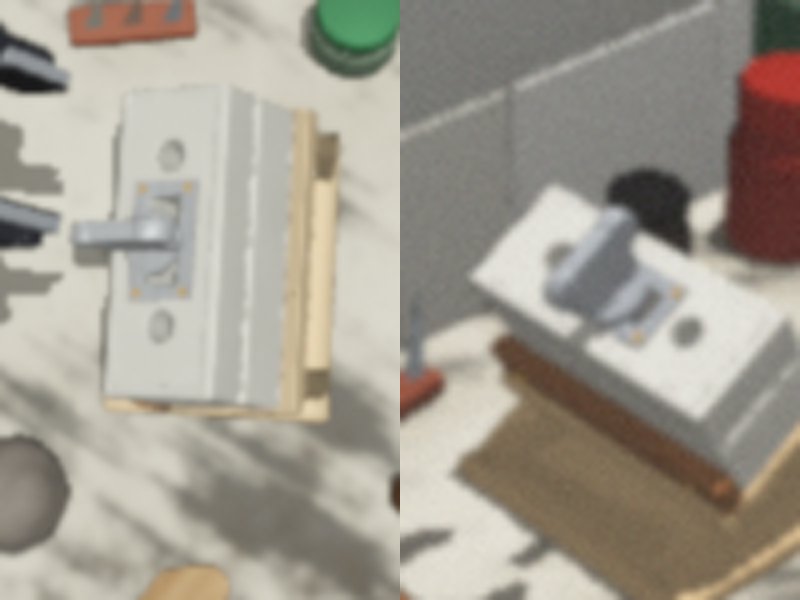

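The cap is flush, the key's collar lies on the plate (top zoom ~(155,235)), and the handle stands across the slot. The bystanders are in place and the gripper is clear, so I'm handing in.

```bash
python3 -c "
from workcell import manip
print(manip.hand_in())"
```

```text
the job is handed in; nothing more can be done
None
```

The mould is closed and locked and the job is handed in (no verdict came back): the cap sits flush on the natches, about 1.5 mm downhill within their clearance, the key is home and turned about 89.5°, and nothing else visibly moved, at about 23 s of the 64 s allowed.

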